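# Lay up a blank and hold the punch over its mark

## Task

Take only the top plate off the stack and lay it flat between the corner stops of the marking block, then let go of it. Then draw the centre punch out of the leaning tool block, turn it upright with its point down and hold it over the scribed cross of that plate, with the point about three centimetres above the plate. Finish while still holding it there in the gripper, ready for the hammer; leave the other plates, the chisel and everything else where they are.

Things in the scene. Friction and masses are not known exactly. Their poses are not given: they have to be found in the camera images.
- plate_top_mid (a point): centre of the top one of three equal loose steel plates stacked flush, each 55 (own x) x 90 (own y) x 12 mm (own z, up), about 0.42 kg, with two 12 mm holes on the long middle line and a scribed cross in the middle of the upper face. Best taken across the 55 mm at mid length; fingers more than 12 mm below its upper face would take the second plate too
- plate_mark (a point): the middle of the scribed cross on the upper face of the top plate, 6 mm above plate_top_mid
- plate_second_mid (a point): centre of the second plate in the stack, of the same size; it and the lowest plate stay where they are
- plate_low_mid (a point): centre of the lowest plate in the stack, lying on the table
- pocket (a point): centre of the upper face of the marking block, a fixed grey steel block 95 (own x) x 130 (own y) x 20 mm high, z up. Four L-shaped corner stops 5 mm high leave a pocket 65 (own x) x 100 (own y) mm; between the stops the long sides are open for 64 mm for the fingers. The plate goes in with its length along own y, either way round
- tool_block: fixed light timber block leaning on a dark steel base 100 x 130 mm; origin under the base (base: 45 mm in front to 55 mm behind it), own x away from the front, z up. Two bores 70 mm apart along own y, 14 mm square, 64 mm deep, lean 35 deg: way out, own axes, is (-0.574, 0, 0.819), towards the front. One holds the centre punch, the other the chisel; which is which changes
- bore_left (a point): centre of the mouth of the bore on the block's own +y side; axes as tool_block
- bore_right (a point): centre of the mouth of the bore on the block's own -y side; axes as tool_block
- punch_mid (a point): middle of the loose centre punch, a grey pointed eight-sided steel rod 12 mm thick, 118 mm long, 0.09 kg, point down in the bore, blunt head up; own y runs along it from point to head (head 59 mm along +y, point 59 mm along -y). About 54 mm stand out of the bore. It sits loosely and leans a few degrees off the bore
- punch_tip (a point): the point of the centre punch; same axes
- chisel_mid (a point): middle of the loose flat cold chisel in the other bore, 12 x 8 mm section, 118 mm long; own y from edge to head. It stays in its bore
- magnet: flat arrow-shaped welding magnet, bystander, 69 x 102 x 14 mm; origin under its middle
- marker: paint marker pen lying down, bystander, 135 mm long, 17 mm thick; origin under its middle
- hex_bolt: hexagon bolt lying down, bystander, 27 x 70 x 24 mm; origin under its middle
- ring_part: flat cut steel ring, bystander, 70 mm across, 6 mm thick; origin under its middle
- key_part: flat cut key-shaped part, bystander, 26 x 95 x 5 mm; origin under its middle

How it is judged:
By the outcome, as a careful person would: the job done as asked, in the order asked, and still so for the second after the job is handed in, while the arm keeps its last pose, push and grip.
It also fails if it takes over 58 s, if anything falls off the work surface, if the arm or the gripper's body presses on something with over 40 N, if the wrist force passes 120 N, or if a joint passes its speed limit or range.

## Robot

A 7-joint arm with a two-finger parallel gripper is mounted at the origin on a cart in front of the work surface, level with it; the furniture and walls round the work are solid. World frame = base frame: x ahead of the robot, y to its left, z up, the work surface at z = 0. Lengths are in m, angles in rad, forces in N, time in s.
With the tool pointing down it reaches from about 0.425 to 0.8 m from the base axis. Payload 8.3 kg.
Tool frame: the origin (TCP) lies on the front face of the gripper's body, between the roots of the fingers; the fingertips stand 73 mm ahead of it and the grasp point (between the pads) lies 54 mm ahead of it (ctrl.tcp_to_tips is the distance from the TCP to the fingertips, in m); z points along the fingers, x is the direction in which the jaws open and shut, and the axes are right-handed (so a half turn about z gives the same grasp; the last joint's range is limited). The gripper opens to 85 mm and grips with 20 to 120 N. Pads are 22 mm wide; open, the fingers measure 114 mm over their backs; the gripper's body (76 mm by 85 mm) begins 54 mm behind the grasp point. The pads swing forward as they close: fully open they stand 13 mm farther back than shut.
Start: joints at [-1.263, 0.383, 0.016, 1.37, -0.006, 1.388, -0.046], TCP at [0.226, 0.583, 0.304] pointing down, gripper open.
Joint ranges: [-2.95, 2.95], [-0.25, 2.06], [-1.52, 1.56], [0.18, 2.33], [-1.44, 4.58], [0.02, 2.06], [-3.01, 3.01]. Speed limits (rad/s): [2.39, 2.39, 3.01, 3.01, 3.14, 3.14, 3.14].

## Interface

Orientations are given as a 3x3 rotation matrix whose columns are the frame's x, y, z axes.
In Python, from cell import ctrl gives the robot as it stands.
- The arm moves only by the tool move_arm, never from a script. Its argument "series" is a list that holds one entry, the list of rows, each a list of 7 numbers: the closure, from 0 (fully open) to 1 (shut), then the shift along the tool's x, y, z in m, then the turn, a rotation vector about the tool's x, y, z in units of 10 degrees (1.0 is 10 degrees). A call has 1 to 10 rows; each row shifts and turns the commanded pose from where the row before left it, along the tool's axes as they then stand; what a row does not reach is not made up. A row lasts 1/8 s, in which the tool goes at most 62.5 mm and 10.7 degrees, less where a joint would pass 70% of its speed; a pose out of reach is approached as far as the arm can. A call with a gripper value outside its range is refused whole. The fingers move at their own pace and stop on an object; "grip_force" is the grip in N (left out, the last holds). Time passes only in rows, so rows that do not move let the fingers close. It gives the time, the measured TCP pose, the force and the opening at its end, in the units of the state.
- ctrl.observe(): the state, without advancing time (a new reading comes with each control period).
- ctrl.capture(name): name is "scene" or "top" or "wrist"; returns a dict with "pixels" (420x560x3 uint8, red, green, blue), "camera_matrix" (3x3 intrinsics, pixels), "D" ([k1, k2, p1, p2, k3] as OpenCV has them; the pictures are not rectified), "cam_to_world" (4x4, takes a point from camera to world coordinates). Camera axes: x right, y down, z forward; pixel columns grow to the right and rows downward; lengths in m; the calibration is good to about 2 mm. A picture is of the moment at which its call begins. There is no depth.
- ctrl.job_done(): hands the job in, once; it reports no verdict.
Trained networks look in the newest picture that a camera, given by its name, has taken for a name from the list of things; names that differ only in an ending like _2 or _b are one class to them, and where a whole thing is asked for, a point or a joint stands for the part that bears it (a point fixed in the world has none). Each returns a list of dicts, best first, with "score" (0 to 1); they miss things now and then, are a little off and sometimes report something else, mostly with a low value. They report only what shows in the picture. A call takes as long as a camera call.
- ctrl.silhouettes(camera, query): "pixels" (420x560 bool, what is visible of it).
- ctrl.tip_of(camera, query): "at" ([x, y, z] in m, in world coordinates, good to about 4 mm: a listed point, or the origin of a listed thing).
The state is a dict: "time_s": time; "joint_pos": joint angles; "joint_velocities": joint speeds; "joint_efforts": joint torques, N m; "tcp_pos": TCP position; "tool_rot": TCP orientation; "force": force on the tool from outside, world axes, zero at the start; "wrist_torque": the same for the moment, N m; "grip_width": finger opening in m.
Only numpy, scipy, OpenCV 4.12 (cv2) and the standard library are available. Lean on these libraries where they do the work, as an engineer would, in place of code of your own. Each camera call takes 0.05 s, during which the arm holds its last target.

## Working session

There is one attempt and no reset: what is moved stays moved. The work goes in short steps, Python scripts to look and compute and a tool call to move; the robot and the scene stay as the last step left them, time stands still between calls to the robot, and variables do not carry over. Pictures are saved under pics/ and viewed, and the job is handed in when it is done.

Besides the shell and the picture viewer there is one more tool, called after "Emit:" as name(argument=value, ...) on one line, values as JSON. move_arm: Moves the arm, as the interface text tells. Its arguments: {"type":"object","properties":{"series":{"type":"array","items":{"type":"array","items":{"type":"array","items":{"type":"number"}}}},"grip_force":{"type":"number"}},"required":["series"]}

```bash
ls; mkdir -p pics; cat > h.py <<'E'
import numpy as np, cv2
from cell import ctrl
def snap(n,f):
    c=ctrl.capture(n); cv2.imwrite('pics/'+f,cv2.cvtColor(c['pixels'],cv2.COLOR_RGB2BGR)); return c
def proj(c,P):
    T=np.linalg.inv(c['cam_to_world']); P=np.atleast_2d(P)@T[:3,:3].T+T[:3,3]
    return cv2.projectPoints(P,np.zeros(3),np.zeros(3),c['camera_matrix'],np.array(c['D']))[0][:,0]
def ray(c,uv):
    p=cv2.undistortPoints(np.array(uv,float).reshape(-1,1,2),c['camera_matrix'],np.array(c['D']))[:,0]
    d=np.c_[p,np.ones(len(p))]@c['cam_to_world'][:3,:3].T
    return c['cam_to_world'][:3,3],d
def onz(c,uv,z):
    o,d=ray(c,uv); return o+d*((z-o[2])/d[:,2])[:,None]
E
python3 - <<'E'
from h import *
np.set_printoptions(precision=4,suppress=True)
s=ctrl.observe()
for k,v in s.items(): print(k,v)
for n in ['scene','top','wrist']:
    c=snap(n,n+'0.png'); print(n,c['cam_to_world'])
    for q in ['plate_top_mid','plate_mark','pocket','tool_block','bore_left','bore_right','punch_mid','punch_tip','chisel_mid']:
        r=ctrl.tip_of(n,q); print(q,[(np.round(x['at'],4).tolist(),round(x['score'],2)) for x in r[:2]])
E
```

```text
pics
time_s 0.0
joint_pos [-1.2629  0.3842  0.0164  1.3712 -0.0063  1.3882 -0.0465]
joint_velocities [ 0.001   0.0004 -0.0002 -0.0022  0.0018  0.0001  0.0003]
joint_efforts [  0.0006 -62.7607   0.8447 -37.1828   0.0167   0.0144   0.    ]
tcp_pos [0.2263 0.5822 0.3029]
tool_rot [[ 0.3623  0.9321 -0.0007]
 [ 0.9321 -0.3623 -0.0019]
 [-0.002   0.     -1.    ]]
force [-0.1851 -0.5824  0.4973]
wrist_torque [-0.0311 -0.0462 -0.021 ]
grip_width 0.08549589612095074
scene [[ 0.5744 -0.3714  0.7295 -0.1091]
 [-0.8186 -0.2679  0.5081 -0.4119]
 [ 0.0067 -0.889  -0.4578  0.4725]
 [ 0.      0.      0.      1.    ]]
plate_top_mid []
plate_mark []
pocket [([0.5788, 0.2424, 0.02], 0.76)]
tool_block [([0.6141, 0.0534, 0.0812], 0.7), ([0.6247, 0.0222, 0.0008], 0.68)]
bore_left [([0.6126, 0.0508, 0.0815], 0.63)]
bore_right [([0.6311, -0.0151, 0.0759], 0.64)]
punch_mid [([0.3436, 0.2462, 0.0007], 0.44), ([0.6126, 0.0548, 0.0781], 0.42)]
punch_tip []
chisel_mid [([0.6311, -0.0158, 0.072], 0.56)]
top [[ 0.1662 -0.9665  0.1954  0.364 ]
 [-0.9861 -0.1615  0.0398  0.0039]
 [-0.007  -0.1993 -0.9799  0.9272]
 [ 0.      0.      0.      1.    ]]
plate_top_mid [([0.5499, -0.2148, 0.0287], 0.97)]
plate_mark [([0.5534, -0.2118, 0.0365], 0.94), ([0.6229, -0.0136, 0.0772], 0.26)]
pocket [([0.5781, 0.2429, 0.023], 0.68)]
tool_block [([0.6265, 0.0188, -0.0023], 0.78)]
bore_left [([0.6101, 0.0526, 0.075], 0.61)]
bore_right [([0.6258, -0.0157, 0.0771], 0.94), ([0.5504, -0.2079, 0.0181], 0.62)]
punch_mid [([0.612, 0.0544, 0.0751], 0.61)]
punch_tip [([0.4381, 0.0028, -0.001], 0.17)]
chisel_mid [([0.63, -0.0128, 0.0743], 0.6), ([0.6148, 0.0564, 0.0752], 0.19)]
wrist [[ 0.3621  0.8853  0.2916  0.1512]
 [ 0.9321 -0.3441 -0.1127  0.6125]
 [ 0.0005  0.3127 -0.9499  0.3738]
 [ 0.      0.      0.      1.    ]]
plate_top_mid []
plate_mark []
pocket []
tool_block []
bore_left []
bore_right []
punch_mid []
punch_tip []
chisel_mid []
```

View pics/scene0.png

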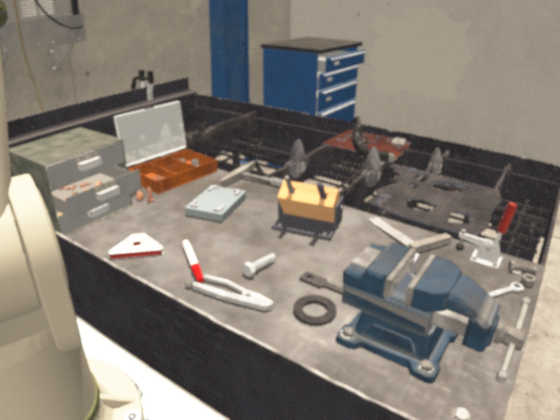

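View pics/top0.png

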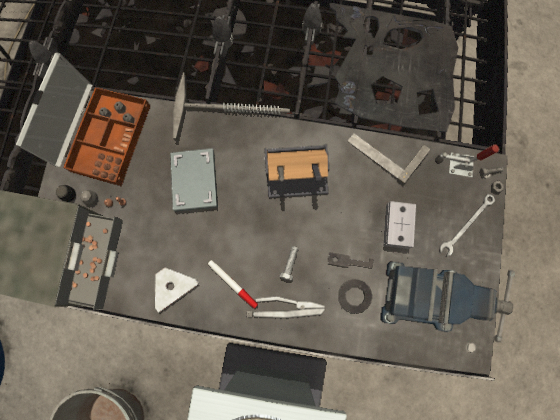

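```bash
python3 - <<'E'
from h import *
a=cv2.imread('pics/top0.png')
A=cv2.resize(a[185:335,360:520],None,fx=4,fy=4,interpolation=cv2.INTER_CUBIC)[:600]
B=cv2.resize(a[135:225,160:340],None,fx=4,fy=4,interpolation=cv2.INTER_CUBIC)
cv2.imwrite('pics/zA.png',A);cv2.imwrite('pics/zB.png',B)
b=cv2.imread('pics/scene0.png')
cv2.imwrite('pics/zC.png',cv2.resize(b[165:245,180:350],None,fx=4,fy=4,interpolation=cv2.INTER_CUBIC))
E
```

```text
(no output)
```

View pics/zA.png

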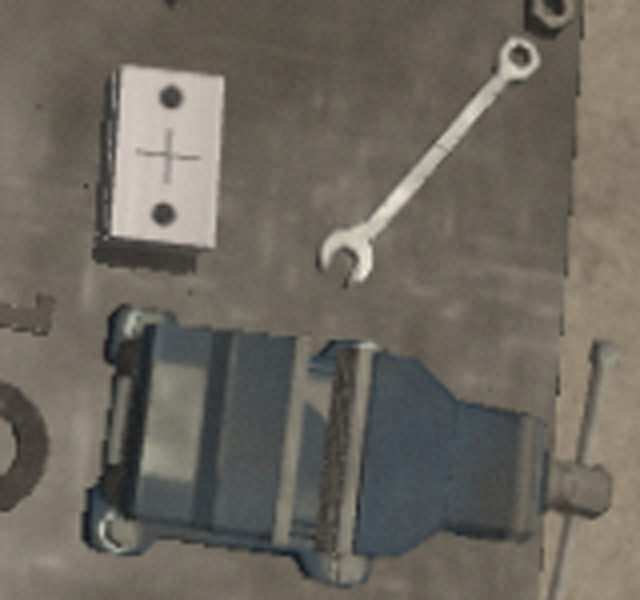

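View pics/zB.png

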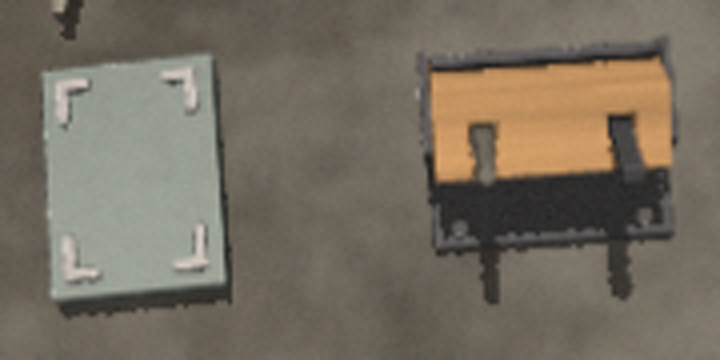

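View pics/zC.png

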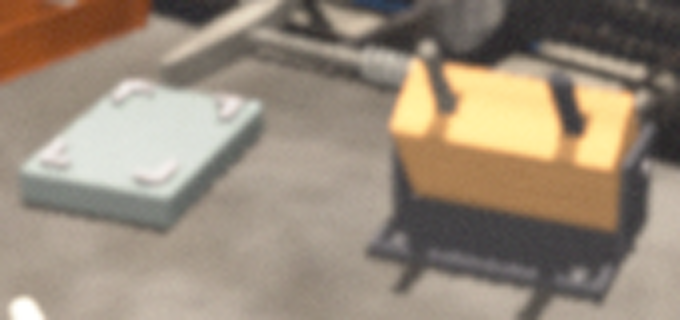

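```bash
python3 - <<'E'
from h import *
np.set_printoptions(precision=4,suppress=True)
c=ctrl.capture('top')
f=lambda L,ox,oy:[((x+.5)/4-.5+ox,(y+.5)/4-.5+oy) for x,y in L]
for L,o,z in [([(118,66),(223,76),(215,248),(110,237)],(360,185),.036),([(43,72),(212,55),(227,285),(52,300)],(160,135),.02),
  ([(419,55),(665,38),(674,236),(437,252)],(160,135),.0)]:
    P=onz(c,f(L,*o),z); print(P); print(P.mean(0)); 
    e=[P[0]-P[3],P[1]-P[2]]; print([np.linalg.norm(v) for v in e],[np.degrees(np.arctan2(v[1],v[0])) for v in e])
    e=[P[1]-P[0],P[2]-P[3]]; print([np.linalg.norm(v) for v in e],[np.degrees(np.arctan2(v[1],v[0])) for v in e])
    
print(onz(c,f([(168,157)],360,185),.036))
s=f([(480,130),(487,183),(620,118),(640,178)],160,135)
print(s)
for q in ['punch_mid','chisel_mid']:
    for r in ctrl.silhouettes('top',q)[:2]:
        m=r['pixels'];ys,xs=np.nonzero(m);print(q,r['score'],m.sum(),xs.min(),xs.max(),ys.min(),ys.max())
E
```

```text
[[ 0.5929 -0.18    0.036 ]
 [ 0.5969 -0.2359  0.036 ]
 [ 0.5061 -0.2415  0.036 ]
 [ 0.503  -0.1866  0.036 ]]
[ 0.5497 -0.211   0.036 ]
[np.float64(0.09018114253072664), np.float64(0.09096736143300804)] [np.float64(4.227689605361059), np.float64(3.583933659276913)]
[np.float64(0.05600761362739906), np.float64(0.05499364080512126)] [np.float64(-85.9553899122887), np.float64(-86.77196529127868)]
[[0.6266 0.3013 0.02  ]
 [0.6508 0.2108 0.02  ]
 [0.5263 0.1772 0.02  ]
 [0.5029 0.2683 0.02  ]]
[0.5766 0.2394 0.02  ]
[np.float64(0.12800998542496453), np.float64(0.1289221865915284)] [np.float64(14.900700468913612), np.float64(15.085132647468857)]
[np.float64(0.09365847570106817), np.float64(0.09407633922151716)] [np.float64(-75.00174174084066), np.float64(-75.55733560731869)]
[[ 0.6756  0.1011  0.    ]
 [ 0.7081 -0.0323  0.    ]
 [ 0.5966 -0.0535  0.    ]
 [ 0.5666  0.0719  0.    ]]
[0.6368 0.0218 0.    ]
[np.float64(0.11286867624486183), np.float64(0.11347105130075902)] [np.float64(15.012162636067115), np.float64(10.74607551750962)]
[np.float64(0.13736765923414734), np.float64(0.1289367079381823)] [np.float64(-76.33142559883653), np.float64(-76.54731423906173)]
[[ 0.5493 -0.2117  0.036 ]]
[(279.625, 167.125), (281.375, 180.375), (314.625, 164.125), (319.625, 179.125)]
punch_mid 0.62 92 278 284 165 180
punch_mid 0.53 501 208 256 261 308
chisel_mid 0.69 73 313 320 164 178
```

```bash
python3 - <<'E'
from h import *
np.set_printoptions(precision=4,suppress=True)
print(ctrl.tcp_to_tips)
t=ctrl.capture('top');s=ctrl.capture('scene')
cv2.imwrite('pics/zD.png',cv2.resize(cv2.imread('pics/scene0.png')[215:375,320:530],None,fx=3.6,fy=3.6,interpolation=cv2.INTER_CUBIC))
for (x,y) in [(155,325),(215,335),(300,338),(375,345)]:
    u=((x+.5)/4-.5+360,(y+.5)/4-.5+185)
    for z in [.06,.09,.12,.15]:
        P=onz(t,[u],z); print(z,P, proj(s,P))
E
```

```text
0.0726
0.06 [[ 0.4593 -0.2094  0.06  ]] [[377.0839 273.8719]]
0.09 [[ 0.456 -0.202  0.09 ]] [[374.0673 257.5293]]
0.12 [[ 0.4527 -0.1946  0.12  ]] [[370.8928 240.5231]]
0.15 [[ 0.4494 -0.1872  0.15  ]] [[367.5531 222.8344]]
0.06 [[ 0.4591 -0.24    0.06  ]] [[394.9912 280.4092]]
0.09 [[ 0.4558 -0.2315  0.09  ]] [[391.6576 263.6637]]
0.12 [[ 0.4525 -0.2231  0.12  ]] [[388.1436 246.2373]]
0.15 [[ 0.4492 -0.2147  0.15  ]] [[384.4412 228.1124]]
0.06 [[ 0.4643 -0.2831  0.06  ]] [[422.4747 288.171 ]]
0.09 [[ 0.4608 -0.2731  0.09  ]] [[418.6806 270.9789]]
0.12 [[ 0.4573 -0.2632  0.12  ]] [[414.6703 253.0824]]
0.15 [[ 0.4539 -0.2533  0.15  ]] [[410.4341 234.4651]]
0.06 [[ 0.4667 -0.3218  0.06  ]] [[447.5472 296.1082]]
0.09 [[ 0.4631 -0.3105  0.09  ]] [[443.3396 278.4695]]
0.12 [[ 0.4596 -0.2993  0.12  ]] [[438.8792 260.0998]]
0.15 [[ 0.456 -0.288  0.15 ]] [[434.1552 240.9846]]
```

View pics/zD.png

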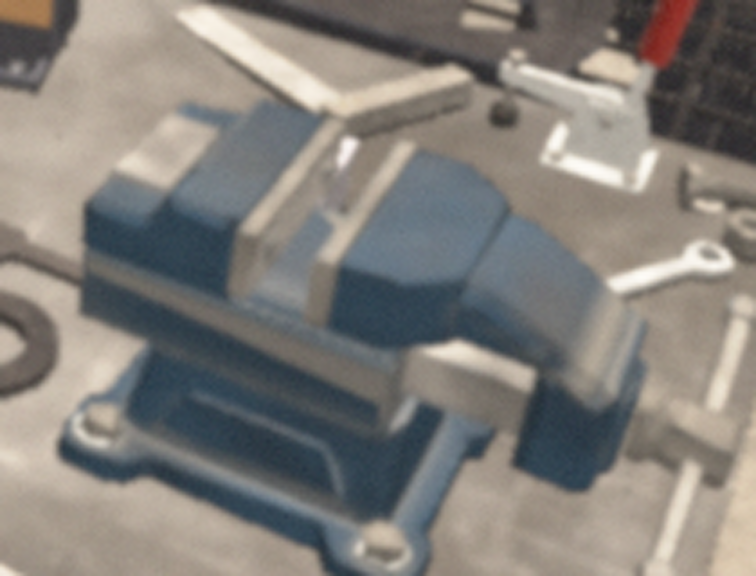

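```bash
cat >> h.py <<'E'
from scipy.spatial.transform import Rotation as Rn
np.set_printoptions(precision=4,suppress=True)
def down(yaw):
    a=np.radians(yaw); x=np.array([np.cos(a),np.sin(a),0]); z=np.array([0,0,-1.]); return np.c_[x,np.cross(z,x),z]
def plan(p1,R1,n,clo,p0=None,R0=None):
    s=ctrl.observe()
    p=np.array(s['tcp_pos'] if p0 is None else p0); R=np.array(s['tool_rot'] if R0 is None else R0)
    p1=np.array(p1); ps=p.copy(); w=Rn.from_matrix(R.T@R1).as_rotvec(); Rs=R.copy(); rows=[]
    for i in range(1,n+1):
        f=i/n
        pt=ps+(p1-ps)*f; Rt=Rs@Rn.from_rotvec(w*f).as_matrix()
        d=np.round(R.T@(pt-p),4); r=np.round(np.degrees(Rn.from_matrix(R.T@Rt).as_rotvec())/10,3)
        p=p+R@d; R=R@Rn.from_rotvec(np.radians(r*10)).as_matrix()
        rows.append([clo]+d.tolist()+r.tolist())
    for k in range(0,n,10): print(str(rows[k:k+10]).replace(' ','').replace('-0.0,','0,').replace('0.0,','0,'))
    return p,R
E
python3 - <<'E'
from h import *
print(plan([.55,-.2115,.25],down(93.9),16,0))
E
```

```text
[[0,-0.0389,0.0368,0.0034,0,0,-0.157],[0,-0.04,0.0358,0.0033,0,0,-0.157],[0,-0.0408,0.0346,0.0034,0,0,-0.157],[0,-0.0419,0.0335,0.0034,0,0,-0.158],[0,-0.0427,0.0324,0.0033,0,0,-0.157],[0,-0.0436,0.0311,0.0034,0,0,-0.157],[0,-0.0444,0.03,0.0034,0,0,-0.157],[0,-0.0453,0.0287,0.0033,0,0,-0.157],[0,-0.046,0.0275,0.0034,0,0,-0.157],[0,-0.0467,0.0262,0.0034,0,0,-0.157]]
[[0,-0.0475,0.0249,0.0034,0,0,-0.157],[0,-0.0481,0.0236,0.0033,0,0,-0.158],[0,-0.0487,0.0223,0.0034,0,0,-0.157],[0,-0.0494,0.0209,0.0034,0,0,-0.157],[0,-0.0498,0.0195,0.0033,0,0,-0.157],[0,-0.0504,0.0182,0.0034,0,0,-0.157]]
(array([ 0.55  , -0.2115,  0.25  ]), array([[-0.068 ,  0.9977, -0.0001],
       [ 0.9977,  0.068 , -0.0001],
       [-0.0001, -0.0001, -1.    ]]))
```

Emit:
move_arm(series=[[[0,-0.039,0.037,0.003,0,0,-0.157],[0,-0.04,0.036,0.003,0,0,-0.157],[0,-0.041,0.035,0.003,0,0,-0.157],[0,-0.042,0.0335,0.003,0,0,-0.158],[0,-0.043,0.032,0.003,0,0,-0.157],[0,-0.0435,0.031,0.003,0,0,-0.157],[0,-0.0445,0.03,0.003,0,0,-0.157],[0,-0.045,0.029,0.003,0,0,-0.157],[0,-0.046,0.0275,0.003,0,0,-0.157],[0,-0.0465,0.026,0.003,0,0,-0.157]]])

```text
time_s: 3.0
tcp_pos: [0.4294, 0.0842, 0.2742]
tool_rot: [[0.095, 0.995, 0.001], [0.995, -0.095, 0.001], [0.001, 0.001, -1.0]]
force: [-0.2, -0.0, 1.1]
grip_width: 0.0853
```

Emit:
move_arm(series=[[[0,-0.0475,0.025,0.003,0,0,-0.157],[0,-0.048,0.0235,0.003,0,0,-0.158],[0,-0.0485,0.0225,0.003,0,0,-0.157],[0,-0.0495,0.021,0.003,0,0,-0.157],[0,-0.05,0.0195,0.003,0,0,-0.157],[0,-0.0505,0.018,0.003,0,0,-0.157],[0,0,0,0,0,0,0]]])

```text
time_s: 3.88
tcp_pos: [0.5497, -0.2169, 0.2552]
tool_rot: [[-0.062, 0.998, -0.002], [0.998, 0.062, -0.003], [-0.003, -0.002, -1.0]]
force: [-0.2, 0.0, 0.1]
grip_width: 0.0854
```

```bash
python3 - <<'E'
from h import *
s=ctrl.observe(); print(s['time_s'],s['tcp_pos'],s['tool_rot'],s['joint_pos'],s['force'])
c=snap('wrist','w1.png')
for q in ['plate_top_mid','plate_mark']:
    print(q,[(np.round(x['at'],4).tolist(),round(x['score'],2)) for x in ctrl.tip_of('wrist',q)[:2]])
E
```

```text
3.875 [ 0.5497 -0.2169  0.2552] [[-0.0617  0.9981 -0.0016]
 [ 0.9981  0.0617 -0.0032]
 [-0.0031 -0.0018 -1.    ]] [-0.1982  0.3908  0.6837  1.5665 -0.2506  1.2749  2.1544] [-0.2433  0.0387  0.116 ]
plate_top_mid [([0.5531, -0.2154, 0.0259], 0.94)]
plate_mark [([0.5499, -0.2136, 0.0381], 0.93)]
```

View pics/w1.png

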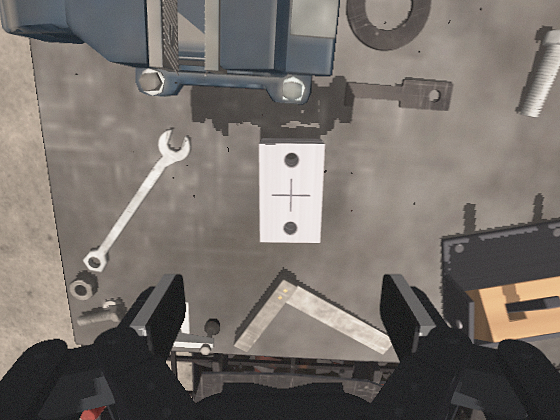

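```bash
python3 - <<'E'
from h import *
c=ctrl.capture('wrist'); g=cv2.cvtColor(c['pixels'],cv2.COLOR_RGB2GRAY)
m=np.zeros_like(g); m[120:260,240:345]=(g[120:260,240:345]>165)
n,l,st,ce=cv2.connectedComponentsWithStats(m); k=1+np.argmax(st[1:,4])
ct=max(cv2.findContours((l==k).astype(np.uint8),0,2)[0],key=len)
# contour pixel->world on plane
P=onz(c,ct[:,0].astype(float),.036)[:,:2]
r=cv2.minAreaRect(((P-[.55,-.21])*1e4).astype(np.float32)); print(np.array(r[0])/1e4+[.55,-.21],np.array(r[1])/10,r[2])
print(onz(c,[(291,195)],.036))
for q in ['plate_top_mid']:
    x=ctrl.silhouettes('wrist',q)[0]['pixels'].astype(np.uint8); print(cv2.boundingRect(x))
E
```

```text
[ 0.5502 -0.2098] [90.1654 55.2545] 2.9289662837982178
[[ 0.5511 -0.2023  0.036 ]]
(250, 140, 66, 101)
```

```bash
cat > pm.py <<'E'
from h import *
for i in range(2):
    c=snap('wrist','w2.png'); g=cv2.cvtColor(c['pixels'],cv2.COLOR_RGB2GRAY)
    m=np.zeros_like(g); m[120:260,225:345]=(g[120:260,225:345]>165)
    n,l,st,ce=cv2.connectedComponentsWithStats(m); k=1+np.argmax(st[1:,4])
    ct=max(cv2.findContours((l==k).astype(np.uint8),0,2)[0],key=len)
    P=onz(c,ct[:,0].astype(float),.036)[:,:2]
    r=cv2.minAreaRect(((P-[.55,-.21])*1e4).astype(np.float32)); print(np.array(r[0])/1e4+[.55,-.21],np.array(r[1])/10,r[2],cv2.minAreaRect(ct)[0])
s=ctrl.observe(); print(s['time_s'],s['tcp_pos'],s['tool_rot'])
E
python3 pm.py
```

```text
[ 0.5501 -0.21  ] [90.2105 55.1844] 2.879808187484741 (282.5, 190.5)
[ 0.5501 -0.21  ] [90.2141 55.178 ] 2.8728456497192383 (282.5, 190.5)
4.225 [ 0.5505 -0.2104  0.2562] [[-0.0701  0.9975  0.0007]
 [ 0.9975  0.0701  0.0008]
 [ 0.0008  0.0007 -1.    ]]
```

Emit:
move_arm(series=[[[0,0,0,0.04,0,0,0.07],[0,0,0,0.045,0,0,0],[0,0,0,0.04,0,0,0],[0,0,0,0.02,0,0,0],[0,0,0,0.01,0,0,0],[0,0,0,0.004,0,0,0],[0,0,0,0,0,0,0],[0,0,0,0,0,0,0]]])

```text
time_s: 5.22
tcp_pos: [0.5509, -0.2122, 0.0979]
tool_rot: [[-0.056, 0.998, 0.002], [0.998, 0.056, -0.0], [-0.0, 0.002, -1.0]]
force: [0.0, -0.6, 0.2]
grip_width: 0.0851
```

```bash
python3 - <<'E'
from h import *
s=ctrl.observe(); print(s['time_s'],s['tcp_pos'],s['tool_rot'],s['force'],ctrl.tcp_to_tips)
c=snap('wrist','w3.png')
E
```

```text
5.225 [ 0.5509 -0.2122  0.0979] [[-0.0558  0.9984  0.0016]
 [ 0.9984  0.0558 -0.0004]
 [-0.0005  0.0016 -1.    ]] [ 0.024  -0.5802  0.2464] 0.0726
```

View pics/w3.png

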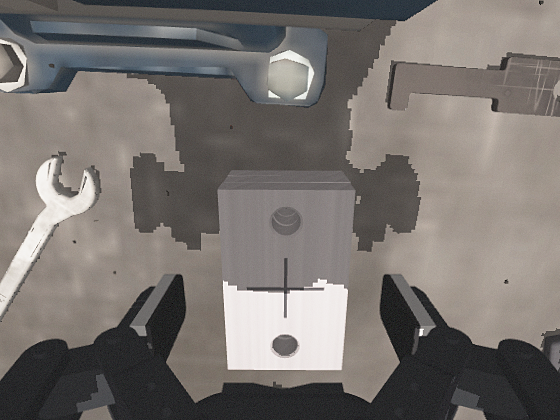

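Emit:
move_arm(series=[[[0,0,0,0.0015,0,0,0],[0.3,0,0,0,0,0,0],[1,0,0,0,0,0,0],[1,0,0,0,0,0,0],[1,0,0,0,0,0,0],[1,0,0,0,0,0,0]]], grip_force=60)

```text
time_s: 6.02
tcp_pos: [0.5505, -0.212, 0.0958]
tool_rot: [[-0.056, 0.998, 0.001], [0.998, 0.056, 0.0], [-0.0, 0.001, -1.0]]
force: [-1.8, 1.9, 4.8]
grip_width: 0.0533
```

```bash
python3 - <<'E'
from h import *
s=ctrl.observe(); print(s['time_s'],s['tcp_pos'],s['tool_rot'],s['force'],s['grip_width'])
c=snap('wrist','w4.png')
E
```

```text
6.025 [ 0.5505 -0.212   0.0958] [[-0.0558  0.9984  0.0005]
 [ 0.9984  0.0558  0.    ]
 [-0.      0.0005 -1.    ]] [-1.7597  1.8945  4.8214] 0.05330724888039666
```

View pics/w4.png

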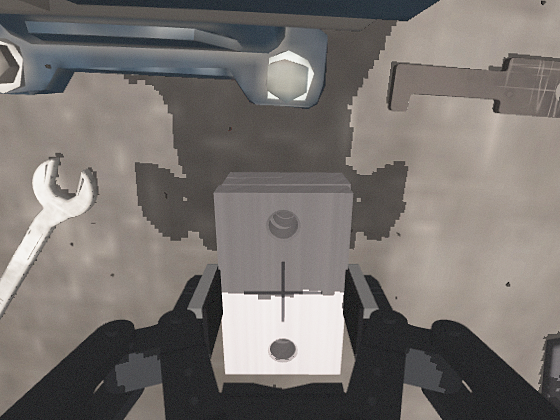

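Emit:
move_arm(series=[[[1,0,0,-0.005,0,0,0],[1,0,0,-0.01,0,0,0],[1,0,0,-0.02,0,0,0],[1,0,0,-0.04,0,0,0],[1,0,0,-0.05,0,0,0],[1,0,0,-0.03,0,0,0],[1,0,0,0,0,0,0]]])

```text
time_s: 6.95
tcp_pos: [0.5513, -0.2129, 0.2542]
tool_rot: [[-0.055, 0.998, 0.006], [0.998, 0.055, -0.001], [-0.002, 0.006, -1.0]]
force: [0.2, -0.0, -4.5]
grip_width: 0.0528
```

```bash
python3 - <<'E'
from h import *
s=ctrl.observe(); print(s['time_s'],s['tcp_pos'],s['force'],s['grip_width'])
c=snap('wrist','w5.png'); snap('top','t5.png')
plan([.5775,.2415,.27],down(105),12,1)
E
```

```text
6.95 [ 0.5513 -0.2129  0.2542] [ 0.1557 -0.0428 -4.5378] 0.05276628999954805
[[1,0.0376,0.0044,-0.0016,0,0,-0.098],[1,0.0375,0.005,-0.0017,0,0,-0.099],[1,0.0374,0.0057,-0.0016,0,0,-0.098],[1,0.0373,0.0063,-0.0016,0,-0.001,-0.098],[1,0.0372,0.007,-0.0017,0,0,-0.099],[1,0.0371,0.0076,-0.0016,0,0,-0.098],[1,0.0369,0.0082,-0.0016,0,0,-0.099],[1,0.0368,0.0089,-0.0017,0,0,-0.098],[1,0.0366,0.0095,-0.0016,0,0,-0.098],[1,0.0365,0.0101,-0.0016,0.001,0,-0.099]]
[[1,0.0363,0.0108,-0.0017,0,-0.001,-0.098],[1,0.0361,0.0113,-0.0016,0,0,-0.098]]
```

View pics/w5.png

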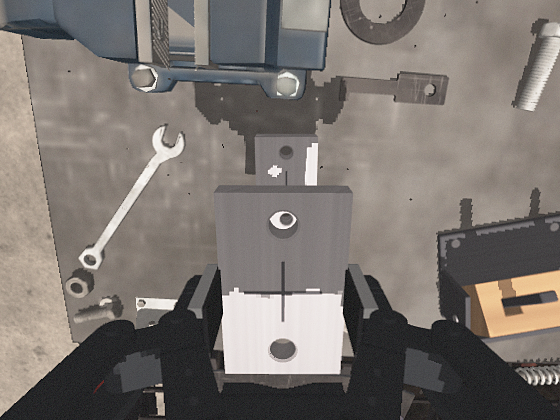

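View pics/t5.png

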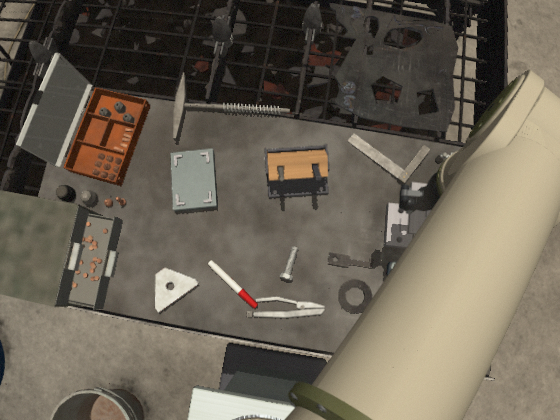

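Emit:
move_arm(series=[[[1,0.0375,0.0045,-0.0016,0,0,-0.098],[1,0.0375,0.005,-0.0016,0,0,-0.098],[1,0.0375,0.0055,-0.0016,0,0,-0.098],[1,0.0375,0.0065,-0.0016,0,0,-0.098],[1,0.037,0.007,-0.0016,0,0,-0.098],[1,0.037,0.0075,-0.0016,0,0,-0.098],[1,0.037,0.008,-0.0016,0,0,-0.098],[1,0.037,0.009,-0.0016,0,0,-0.098],[1,0.0365,0.0095,-0.0016,0,0,-0.098],[1,0.0365,0.01,-0.0016,0,0,-0.098]]])

```text
time_s: 8.3
tcp_pos: [0.5722, 0.1669, 0.2644]
tool_rot: [[-0.225, 0.974, -0.003], [0.974, 0.225, -0.001], [-0.001, -0.003, -1.0]]
force: [-0.4, -0.5, -3.2]
grip_width: 0.053
```

Emit:
move_arm(series=[[[1,0.0365,0.0105,-0.0016,0,0,-0.098],[1,0.036,0.0115,-0.0016,0,0,-0.098],[1,0,0,0,0,0,0],[1,0,0,0,0,0,0],[1,0,0,0,0,0,0]]])

```text
time_s: 8.93
tcp_pos: [0.5776, 0.2398, 0.2689]
tool_rot: [[-0.256, 0.967, -0.001], [0.967, 0.256, -0.001], [-0.001, -0.001, -1.0]]
force: [-0.2, 0.1, -3.5]
grip_width: 0.0532
```

```bash
python3 - <<'E'
from h import *
c=snap('wrist','w6.png'); 
s=ctrl.observe(); print(s['time_s'],s['tcp_pos'],s['tool_rot'],s['joint_pos'],s['force'],s['grip_width'])
print([(np.round(x['at'],4).tolist(),round(x['score'],2)) for x in ctrl.tip_of('wrist','pocket')[:2]])
E
```

```text
8.975 [0.5777 0.24   0.2692] [[-0.2561  0.9667 -0.0006]
 [ 0.9667  0.2561 -0.0008]
 [-0.0006 -0.0008 -1.    ]] [-0.7871  0.4271  0.4757  1.4388 -0.1963  1.3239  1.5299] [-0.8362 -0.0107 -3.4308] 0.05301835106769696
[([0.5766, 0.2393, 0.0199], 0.97), ([0.5787, 0.2377, 0.2115], 0.29)]
```

View pics/w6.png

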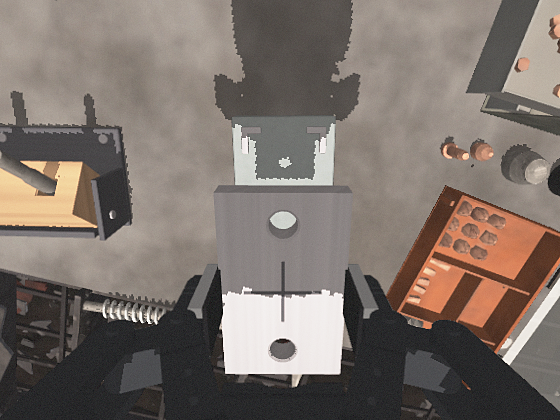

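```bash
python3 - <<'E'
from h import *
s=ctrl.observe(); R=s['tool_rot'];p=s['tcp_pos']
c=ctrl.capture('wrist')
cv2.imwrite('pics/z6.png',cv2.resize(c['pixels'][100:205,200:370,::-1],None,fx=4.5,fy=4.5,interpolation=cv2.INTER_CUBIC))
B=onz(c,[(232,117.5),(336,118)],.02); print('block near edge in tool',(B-p)@R, np.linalg.norm(B[0]-B[1]))
Q=onz(c,[(216,193),(351,193),(343.5,373.5),(223,373.5)],p[2]-.0598); print('plate top in tool',(Q-p)@R)
print('cross',(onz(c,[(283,293)],p[2]-.0598)-p)@R)
E
```

```text
block near edge in tool [[-0.0445 -0.0627  0.2494]
 [ 0.0496 -0.0623  0.2494]] 0.09411344549169354
plate top in tool [[-0.0252 -0.0445  0.0598]
 [ 0.0279 -0.0445  0.0598]
 [ 0.0301  0.0449  0.0598]
 [-0.0275  0.0449  0.0598]]
cross [[0.0011 0.0005 0.0598]]
```

View pics/z6.png

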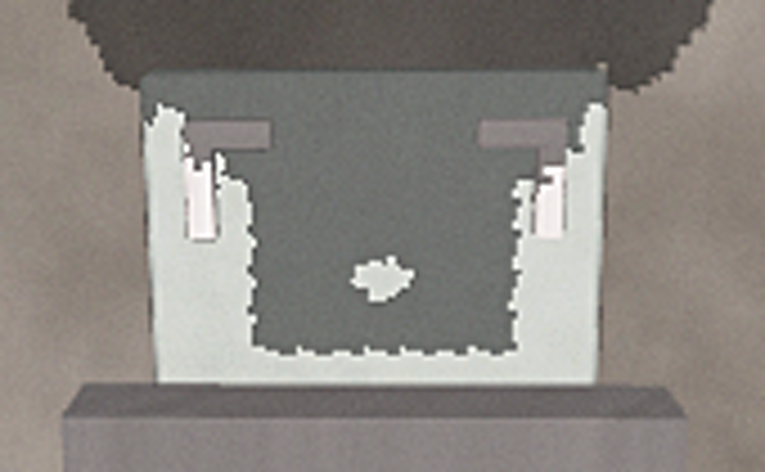

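Emit:
move_arm(series=[[[1,0.001,0.0015,0.03,0,0,0],[1,0,0,0.05,0,0,0],[1,0,0,0.05,0,0,0],[1,0,0,0.025,0,0,0],[1,0,0,0.01,0,0,0],[1,0,0,0,0,0,0],[1,0,0,0,0,0,0],[1,0,0,0,0,0,0]]])

```text
time_s: 10.07
tcp_pos: [0.5795, 0.2431, 0.106]
tool_rot: [[-0.258, 0.966, 0.002], [0.966, 0.258, 0.001], [0.001, 0.002, -1.0]]
force: [0.5, -0.0, -3.9]
grip_width: 0.053
```

```bash
python3 - <<'E'
from h import *
c=snap('wrist','w7.png'); 
s=ctrl.observe(); print(s['time_s'],s['tcp_pos'],s['tool_rot'],s['force'],s['grip_width'])
E
```

```text
10.125 [0.5793 0.2431 0.1058] [[-0.2582  0.9661  0.0016]
 [ 0.9661  0.2582  0.001 ]
 [ 0.0005  0.0018 -1.    ]] [-0.1969  0.0299 -3.0537] 0.05358459611764649
```

View pics/w7.png

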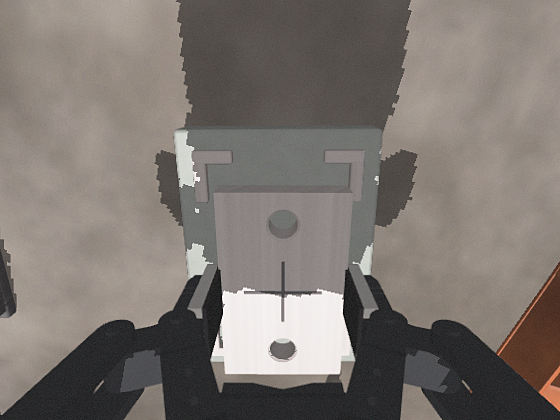

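```bash
python3 - <<'E'
from h import *
s=ctrl.observe(); R=s['tool_rot'];p=s['tcp_pos']
c=ctrl.capture('wrist')
cv2.imwrite('pics/z7.png',cv2.resize(c['pixels'][115:250,160:400,::-1],None,fx=3.3,fy=3.3,interpolation=cv2.INTER_CUBIC))
for e in (-1,1):
  pass
# predicted pocket if its centre is at tool (0,0)
for z,W,L in ((.02,.0475,.065),(.025,.0325,.05)):
  P=p+np.array([[x*W,-L,p[2]-z] for x in(-1,1)])@R.T; print(proj(c,P))
P=p+np.array([[x*.0275,-.045,.0598] for x in(-1,1)])@R.T; print('plate',proj(c,P))
E
```

```text
[[174.2751 133.516 ]
 [386.3599 133.5224]]
[[207.5619 168.7013]
 [353.1027 168.6928]]
plate [[210.1008 191.9303]
 [350.1283 191.9135]]
```

View pics/z7.png

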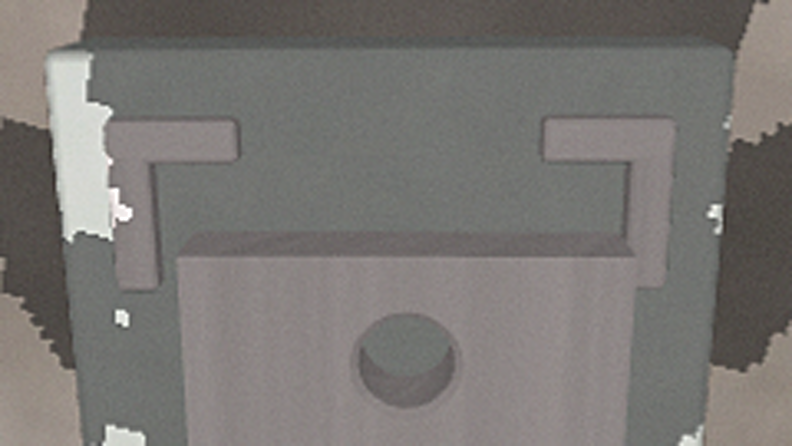

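Emit:
move_arm(series=[[[1,-0.002,-0.0018,0,0,0,0],[1,0,0,0.004,0,0,0],[1,0,0,0.004,0,0,0],[1,0,0,0.003,0,0,0],[1,0,0,0,0,0,0]]])

```text
time_s: 10.8
tcp_pos: [0.5773, 0.2404, 0.093]
tool_rot: [[-0.258, 0.966, -0.001], [0.966, 0.258, -0.0], [-0.0, -0.001, -1.0]]
force: [0.4, -0.1, -3.2]
grip_width: 0.0534
```

```bash
python3 - <<'E'
from h import *
c=snap('wrist','w8.png'); 
s=ctrl.observe(); print(s['time_s'],s['tcp_pos'],s['force'],s['grip_width'])
cv2.imwrite('pics/z8.png',cv2.resize(c['pixels'][115:250,160:400,::-1],None,fx=3.3,fy=3.3,interpolation=cv2.INTER_CUBIC))
E
```

```text
10.85 [0.5774 0.2404 0.0933] [-0.8121  0.5815 -3.7035] 0.052973143790878016
```

View pics/z8.png

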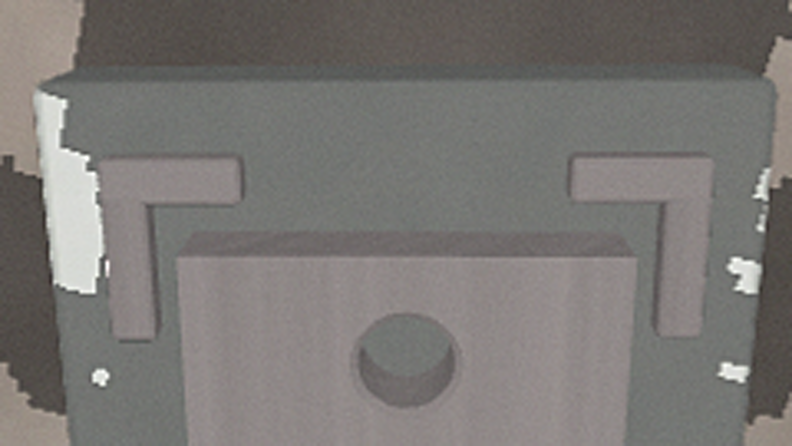

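Plate sits between the stops (inner edges at 157 and 658 in the zoom, plate 180–635). Lower the last ~1.5 mm and release.

Emit:
move_arm(series=[[[1,0,0,0.001,0,0,0],[1,0,0,0.001,0,0,0],[1,0,0,0,0,0,0],[1,0,0,0,0,0,0]]])

```text
time_s: 11.35
tcp_pos: [0.5776, 0.2405, 0.0919]
tool_rot: [[-0.258, 0.966, 0.0], [0.966, 0.258, 0.0], [0.0, 0.0, -1.0]]
force: [-1.6, -0.1, 0.8]
grip_width: 0.0532
```

Emit:
move_arm(series=[[[0.25,0,0,0,0,0,0],[0,0,0,0,0,0,0],[0,0,0,0,0,0,0],[0,0,0,0,0,0,0],[0,0,0,-0.03,0,0,0],[0,0,0,-0.06,0,0,0],[0,0,0,-0.06,0,0,0],[0,0,0,0,0,0,0],[0,0,0,0,0,0,0]]])

```text
time_s: 12.48
tcp_pos: [0.5773, 0.2405, 0.2414]
tool_rot: [[-0.258, 0.966, -0.0], [0.966, 0.258, 0.0], [0.0, -0.0, -1.0]]
force: [-0.2, -0.4, -0.4]
grip_width: 0.0856
```

```bash
python3 - <<'E'
from h import *
c=snap('wrist','w9.png'); 
s=ctrl.observe(); print(s['time_s'],s['tcp_pos'],s['force'],s['grip_width'])
E
```

```text
12.525 [0.5769 0.2404 0.2403] [ 0.3446 -0.1613 -0.8203] 0.08551862845058668
```

View pics/w9.png

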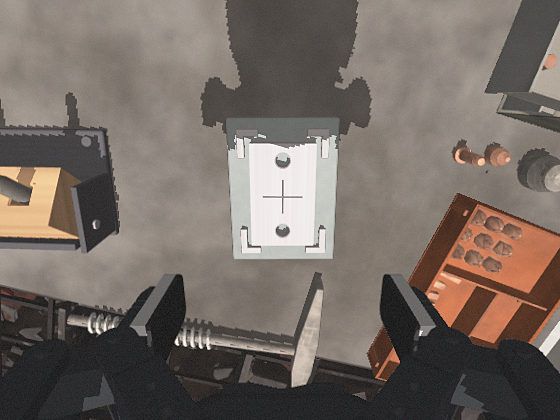

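```bash
cat >> h.py <<'E'
PSI=14.0
def out(psi=PSI):
    a=np.radians(psi); return np.array([-.574*np.cos(a),-.574*np.sin(a),.819])
def pickR(u,psi=PSI,alpha=45):
    a=np.radians(psi); yb=np.array([-np.sin(a),np.cos(a),0]); yb-=u*(u@yb); yb/=np.linalg.norm(yb)
    al=np.radians(alpha); z=-u*np.cos(al)-yb*np.sin(al); x=np.cross(u,z); x/=np.linalg.norm(x)
    return np.c_[x,np.cross(z,x),z]
E
python3 - <<'E'
from h import *
u=out()/np.linalg.norm(out()); R=pickR(u); print(R)
G=np.array([.611,.052,.077])+.032*u
s=ctrl.observe(); print(np.degrees(Rn.from_matrix(s['tool_rot'].T@R).magnitude()))
c=ctrl.capture('wrist'); print('cross',onz(c,[(283,197)],.032))
print(plan(G-.144*R[:,2],R,14,0.5))
E
```

```text
[[ 0.7946 -0.2227  0.5648]
 [ 0.1981 -0.7843 -0.5879]
 [ 0.5739  0.5791 -0.5791]]
115.2872989594071
cross [[0.5763 0.2418 0.032 ]]
[[0.5,-0.0063,-0.0065,0.0038,-0.443,-0.063,0.691],[0.5,-0.0069,-0.0059,0.0035,-0.443,-0.062,0.692],[0.5,-0.0076,-0.0053,0.003,-0.444,-0.063,0.691],[0.5,-0.0082,-0.0046,0.0028,-0.443,-0.062,0.692],[0.5,-0.0087,-0.0038,0.0025,-0.443,-0.063,0.691],[0.5,-0.009,-0.0029,0.0024,-0.444,-0.062,0.691],[0.5,-0.0093,-0.0019,0.0023,-0.443,-0.063,0.692],[0.5,-0.0095,-0.001,0.0022,-0.443,-0.063,0.691],[0.5,-0.0095,-0.0001,0.0024,-0.443,-0.062,0.691],[0.5,-0.0094,0.0009,0.0025,-0.444,-0.063,0.692]]
[[0.5,-0.0092,0.0019,0.0026,-0.443,-0.062,0.691],[0.5,-0.0089,0.0027,0.003,-0.443,-0.063,0.692],[0.5,-0.0085,0.0035,0.0033,-0.444,-0.062,0.691],[0.5,-0.008,0.0043,0.0037,-0.443,-0.063,0.691]]
(array([0.5119, 0.1322, 0.1866]), array([[ 0.7946, -0.2227,  0.5649],
       [ 0.1982, -0.7843, -0.5879],
       [ 0.5739,  0.5791, -0.579 ]]))
```

Emit:
move_arm(series=[[[0.5,-0.0065,-0.0065,0.004,-0.443,-0.063,0.691],[0.5,-0.007,-0.006,0.0035,-0.443,-0.063,0.691],[0.5,-0.0075,-0.0055,0.003,-0.443,-0.063,0.691],[0.5,-0.008,-0.0045,0.003,-0.443,-0.063,0.691],[0.5,-0.0085,-0.004,0.0025,-0.443,-0.063,0.691],[0.5,-0.009,-0.003,0.0025,-0.443,-0.063,0.691],[0.5,-0.0095,-0.002,0.0025,-0.443,-0.063,0.691],[0.5,-0.0095,-0.001,0.002,-0.443,-0.063,0.691],[0.5,-0.0095,0,0.0025,-0.443,-0.063,0.691],[0.5,-0.0095,0.001,0.0025,-0.443,-0.063,0.691]]])

```text
time_s: 13.82
tcp_pos: [0.5299, 0.1626, 0.2016]
tool_rot: [[0.74, 0.336, 0.582], [0.593, -0.734, -0.33], [0.316, 0.59, -0.743]]
force: [-1.6, 0.3, -0.9]
grip_width: 0.0427
```

```bash
python3 - <<'E'
from h import *
s=ctrl.observe(); print(s['time_s'],s['tcp_pos'],s['tool_rot'],s['joint_pos'],s['force'],s['grip_width'])
E
```

```text
13.825 [0.5299 0.1626 0.2016] [[ 0.7404  0.3363  0.582 ]
 [ 0.5932 -0.7341 -0.3305]
 [ 0.3161  0.5899 -0.743 ]] [-1.554   0.2677  0.9819  2.0906  0.7149  0.6955 -0.5763] [-1.5943  0.3079 -0.8682] 0.04266723923289866
```

Emit:
move_arm(series=[[[0.5,-0.009,0.002,0.0025,-0.443,-0.063,0.691],[0.5,-0.009,0.0025,0.003,-0.443,-0.063,0.691],[0.5,-0.0085,0.0035,0.0035,-0.443,-0.063,0.691],[0.5,-0.008,0.0045,0.0035,-0.443,-0.063,0.691],[0.5,0,0,0,0,0,0],[0.5,0,0,0,0,0,0],[0.5,0,0,0,0,0,0]]])

```text
time_s: 14.7
tcp_pos: [0.5125, 0.132, 0.1877]
tool_rot: [[0.794, -0.222, 0.566], [0.198, -0.785, -0.587], [0.574, 0.578, -0.58]]
force: [0.0, 0.3, 0.2]
grip_width: 0.0428
```

```bash
python3 - <<'E'
from h import *
c=snap('wrist','w10.png')
s=ctrl.observe(); print(s['time_s'],s['tcp_pos'],s['tool_rot'],s['joint_pos'],s['force'],s['grip_width'])
for q in ['punch_mid','punch_tip','chisel_mid','bore_left','bore_right']:
    print(q,[(np.round(x['at'],4).tolist(),round(x['score'],2)) for x in ctrl.tip_of('wrist',q)[:2]])
snap('top','t10.png')
E
```

```text
14.75 [0.5125 0.1321 0.1877] [[ 0.7941 -0.2223  0.5656]
 [ 0.1979 -0.7854 -0.5865]
 [ 0.5746  0.5777 -0.5797]] [-1.6713  0.5483  1.0919  2.0959  0.6854  0.7885 -1.1864] [-0.0862  0.8779 -0.0161] 0.042689346930482444
punch_mid [([0.615, 0.0533, 0.0757], 0.58)]
punch_tip [([0.6152, 0.054, 0.0774], 0.32)]
chisel_mid []
bore_left [([0.6158, 0.0517, 0.0772], 0.74)]
bore_right [([0.6266, -0.0144, 0.078], 0.65), ([0.6228, 0.0179, 0.0001], 0.64)]
```

View pics/w10.png

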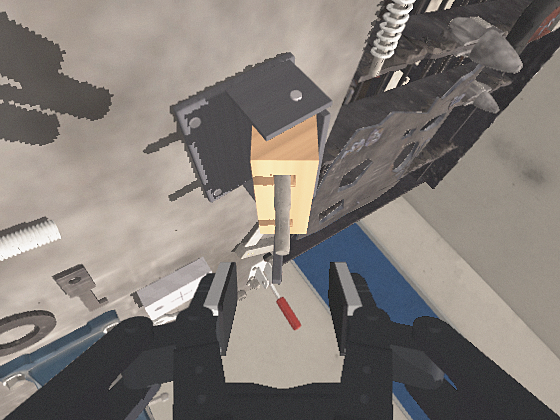

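View pics/t10.png

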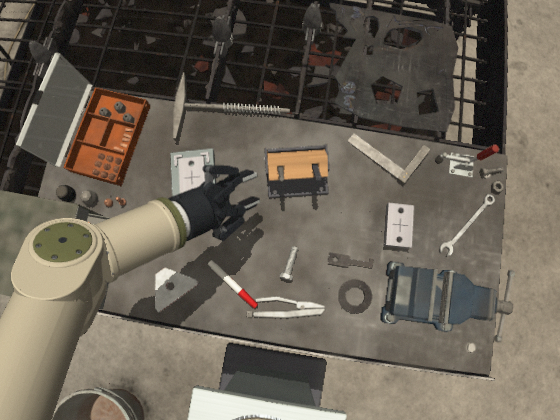

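```bash
python3 - <<'E'
from h import *
a=cv2.imread('pics/w10.png')
cv2.imwrite('pics/z10.png',cv2.resize(a[150:300,215:345],None,fx=4,fy=4,interpolation=cv2.INTER_CUBIC))
E
```

```text
(no output)
```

View pics/z10.png

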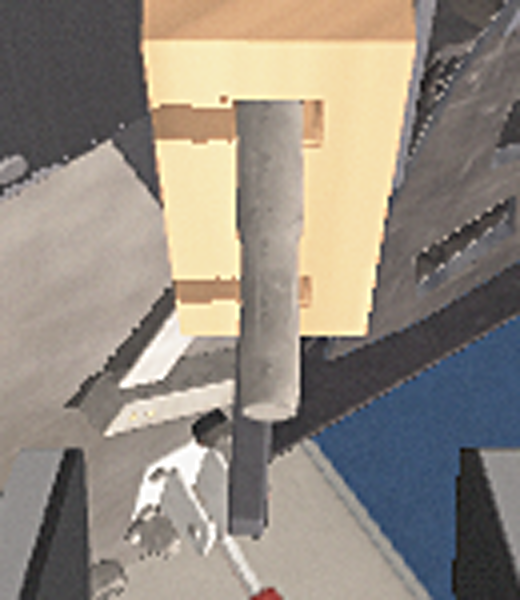

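```bash
python3 - <<'E'
from h import *
w=ctrl.capture('wrist'); t=ctrl.capture('top')
cv2.imwrite('pics/z11.png',cv2.resize(t['pixels'][140:215,255:340,::-1],None,fx=8,fy=8,interpolation=cv2.INTER_CUBIC))
c2=ctrl.capture('scene')
cv2.imwrite('pics/z12.png',cv2.resize(c2['pixels'][170:240,265:355,::-1],None,fx=8,fy=8,interpolation=cv2.INTER_CUBIC))
E
```

```text
(no output)
```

View pics/z11.png

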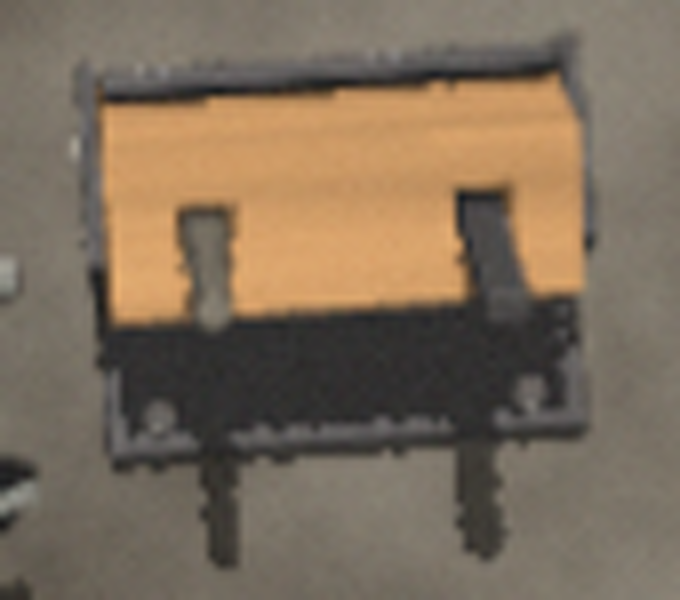

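View pics/z12.png

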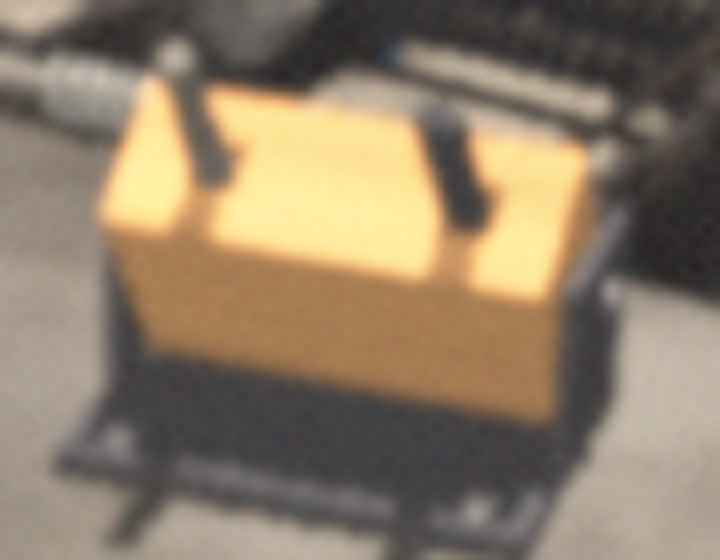

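```bash
cat > tri.py <<'E'
from h import *
def tri(obs):
    A=np.zeros((3,3));b=np.zeros(3)
    for c,uv in obs:
        o,d=ray(c,[uv]); d=d[0]/np.linalg.norm(d[0]); M=(np.eye(3)-np.outer(d,d)); A+=M;b+=M@o
    X=np.linalg.solve(A,b); print(X,[ (proj(c,X)[0]-uv).round(1).tolist() for c,uv in obs]); return X
E
python3 - <<'E'
from tri import *
w=ctrl.capture('wrist');t=ctrl.capture('top');s=ctrl.capture('scene')
H=tri([(w,(282.4,251.6)),(t,(281.1,179.3)),(s,(286.6,176.4))])
B=tri([(w,(281.9,175.9)),(t,(280.3,167.3)),(s,(291,191.8))])
u=(H-B);print(np.linalg.norm(u),u/np.linalg.norm(u),out())
m=np.array([.613,.052,.077])
print(np.linalg.norm(H-m),(H-m)/np.linalg.norm(H-m))
o=ctrl.observe(); R=o['tool_rot'];p=o['tcp_pos']
print('tool frame head',(H-p)@R,'base',(B-p)@R,'mouth',(m-p)@R,'u',u/np.linalg.norm(u)@R)
E
```

```text
[0.5806 0.0472 0.121 ] [[-1.3, 1.7], [-0.4, -0.8], [0.1, 0.4]]
[0.6141 0.0555 0.0737] [[0.9, -0.9], [-0.7, 1.0], [1.0, -0.3]]
0.058607313098382206 [-0.5728 -0.1415  0.8074] [-0.5569 -0.1389  0.819 ]
0.054895167978129246 [-0.5907 -0.0865  0.8023]
tool frame head [-0.001   0.0131  0.127 ] base [ 0.0001 -0.0283  0.1685] mouth [ 0.0003 -0.0234  0.1681] u [-0.0183  0.7059 -0.7081]
```

Emit:
move_arm(series=[[[0.5,-0.0005,-0.0025,0.02,0,0,0],[0.5,0,0,0.03,0,0,0],[0.5,0,0,0.02,0,0,0],[0.5,0,0,0.0125,0,0,0],[0.5,0,0,0.006,0,0,0],[0.5,0,0,0,0,0,0],[0.5,0,0,0,0,0,0]]])

```text
time_s: 16.23
tcp_pos: [0.5626, 0.0829, 0.1348]
tool_rot: [[0.793, -0.223, 0.566], [0.199, -0.785, -0.587], [0.575, 0.578, -0.579]]
force: [-0.3, -0.5, 0.3]
grip_width: 0.0422
```

```bash
python3 - <<'E'
from h import *
c=snap('wrist','w13.png')
s=ctrl.observe(); R=s['tool_rot'];p=s['tcp_pos']; print(s['time_s'],p,s['joint_pos'],s['force'],s['grip_width'])
print((np.array([.5806,.0472,.121])-p)@R,(np.array([.6141,.0555,.0737])-p)@R)
E
```

```text
16.275 [0.5626 0.0829 0.1348] [-1.4563  0.699   1.0304  2.0888  0.6952  0.5683 -1.2029] [-0.6606  0.1245  0.2587] 0.04292071347598828
[-0.0008  0.016   0.0391] [ 0.0003 -0.0253  0.0806]
```

View pics/w13.png

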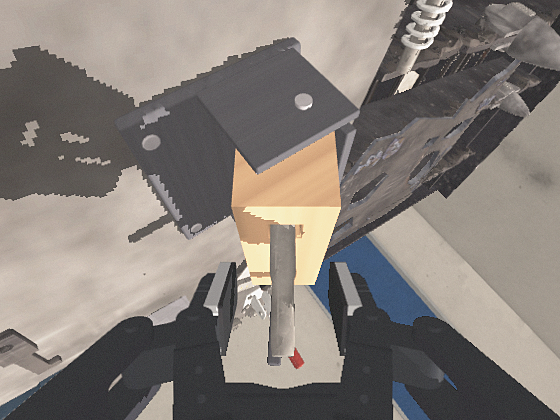

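Emit:
move_arm(series=[[[0.8,0,0,0,0,0,0],[1,0,0,0,0,0,0],[1,0,0,0,0,0,0],[1,0,0,0,0,0,0],[1,0,0,0,0,0,0]]], grip_force=60)

```text
time_s: 16.9
tcp_pos: [0.5628, 0.0825, 0.1347]
tool_rot: [[0.793, -0.223, 0.566], [0.198, -0.785, -0.587], [0.575, 0.578, -0.579]]
force: [0.0, 1.7, 2.5]
grip_width: 0.0095
```

```bash
python3 - <<'E'
from h import *
c=snap('wrist','w14.png')
s=ctrl.observe(); R=s['tool_rot'];p=s['tcp_pos']; print(s['time_s'],p,s['force'],s['grip_width'])
u=out()/np.linalg.norm(out()); print(u@R)
E
```

```text
16.95 [0.5628 0.0825 0.1347] [1.0482 1.6345 1.2757] 0.009323101204667327
[ 0.0018  0.7066 -0.7076]
```

View pics/w14.png

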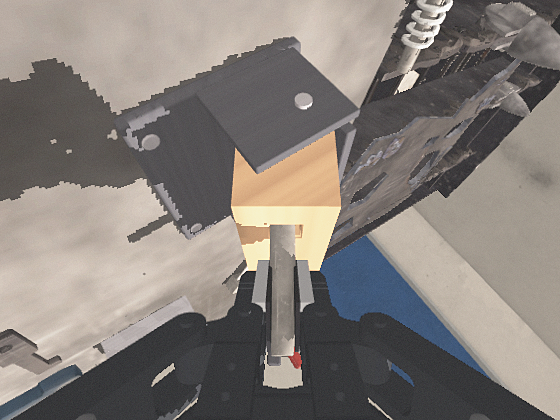

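Emit:
move_arm(series=[[[1,0,0.004,-0.004,0,0,0],[1,0,0.007,-0.007,0,0,0],[1,0,0.008,-0.008,0,0,0],[1,0,0,0,0,0,0]]])

```text
time_s: 17.45
tcp_pos: [0.5472, 0.0781, 0.1574]
tool_rot: [[0.794, -0.224, 0.566], [0.197, -0.785, -0.587], [0.576, 0.578, -0.579]]
force: [0.8, 0.1, 2.1]
grip_width: 0.0093
```

```bash
python3 - <<'E'
from h import *
c=snap('wrist','w15.png')
s=ctrl.observe(); R=s['tool_rot'];p=s['tcp_pos']; print(s['time_s'],p,s['force'],s['grip_width'])
E
```

```text
17.5 [0.5474 0.0782 0.1571] [ 1.7677 -0.5152  2.668 ] 0.009084577455528431
```

View pics/w15.png

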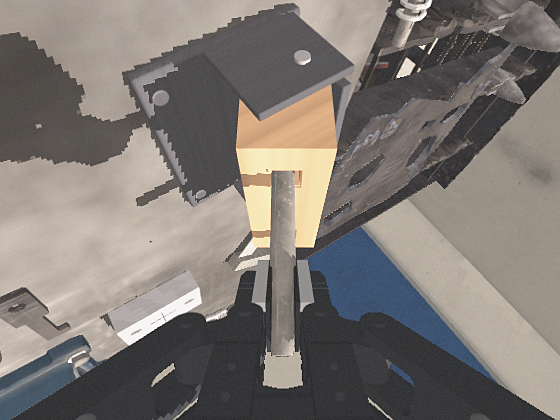

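Emit:
move_arm(series=[[[1,0,0.01,-0.01,0,0,0],[1,0,0.015,-0.015,0,0,0],[1,0,0.015,-0.015,0,0,0],[1,0,0.01,-0.01,0,0,0],[1,0,0,0,0,0,0],[1,0,0,0,0,0,0]]])

```text
time_s: 18.25
tcp_pos: [0.5079, 0.0687, 0.2139]
tool_rot: [[0.794, -0.223, 0.566], [0.198, -0.785, -0.587], [0.574, 0.578, -0.579]]
force: [-0.1, -0.4, -1.0]
grip_width: 0.009
```

```bash
python3 - <<'E'
from h import *
c=snap('wrist','w16.png')
s=ctrl.observe(); R=s['tool_rot'];p=s['tcp_pos']; print(s['time_s'],p,s['force'],s['grip_width'],s['joint_pos'])
print([(np.round(x['at'],4).tolist(),round(x['score'],2)) for x in ctrl.tip_of('wrist','punch_tip')[:2]])
E
```

```text
18.3 [0.508  0.0686 0.214 ] [-0.3278 -0.0436 -1.0104] 0.009347008568472315 [-1.7412  0.4389  1.2555  2.184   0.7971  0.7527 -1.1609]
[([0.5911, 0.0489, 0.1031], 0.65)]
```

View pics/w16.png

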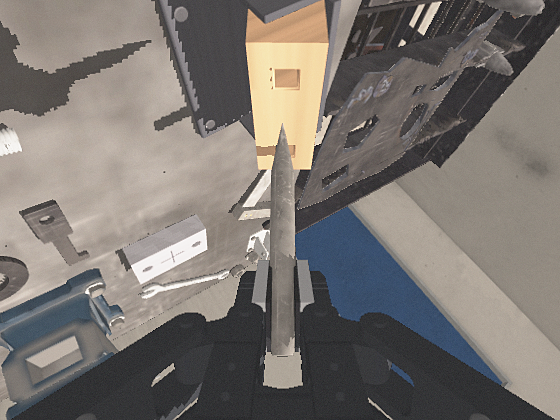

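```bash
python3 - <<'E'
from tri import *
o=ctrl.observe(); R=o['tool_rot'];p=o['tcp_pos']
w=ctrl.capture('wrist');t=ctrl.capture('top');s=ctrl.capture('scene')
h=np.array([-.0008,.016,.0391]);u=np.array([0,.7066,-.7076])
for f in (0,.118): 
  X=p+R@(h-f*u); print(X,[proj(c,X)[0] for c in (w,t,s)])
cv2.imwrite('pics/z16t.png',cv2.resize(t['pixels'][120:220,190:330,::-1],None,fx=5,fy=5,interpolation=cv2.INTER_CUBIC))
cv2.imwrite('pics/z16s.png',cv2.resize(s['pixels'][120:240,200:360,::-1],None,fx=4.5,fy=4.5,interpolation=cv2.INTER_CUBIC))
E
```

```text
[0.526  0.0328 0.2003] [array([280.6175, 356.5423]), array([283.362 , 198.1396]), array([277.1745, 147.9802])]
[0.5919 0.0491 0.1037] [array([281.2747, 123.4439]), array([280.8045, 175.2067]), array([288.9073, 182.6641])]
```

View pics/z16t.png

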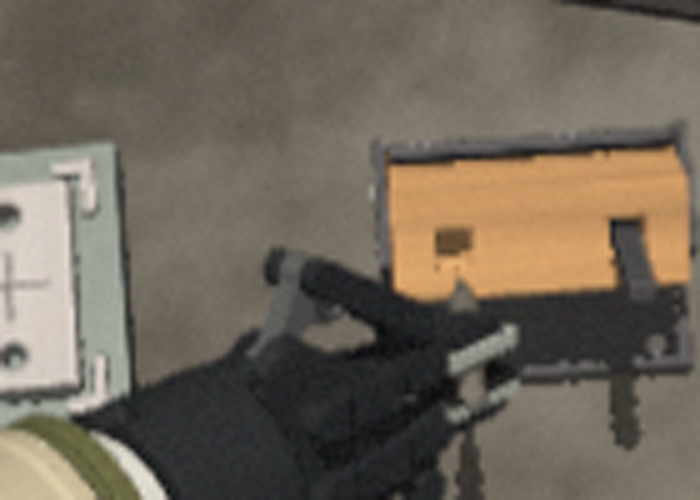

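View pics/z16s.png

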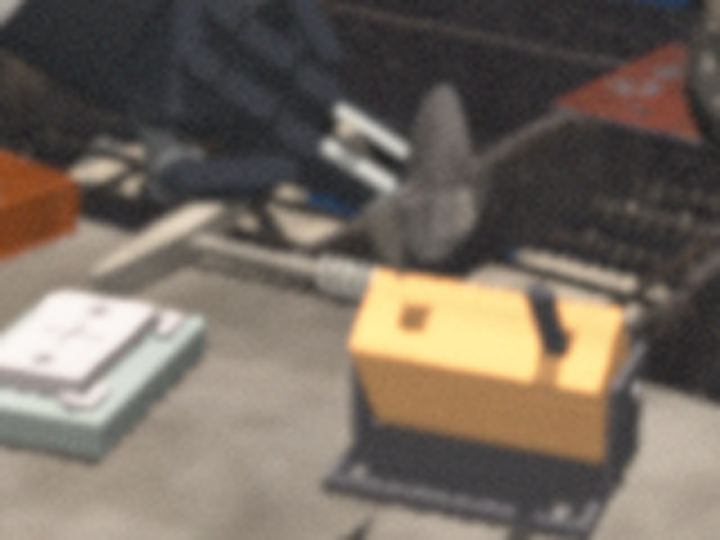

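```bash
cat >> h.py <<'E'
TIP=np.array([0,-.067,.1225]); UT=np.array([0,.707,-.707])
def finR(phi):
    a=np.radians(phi); z=np.array([np.cos(a),np.sin(a),-1])/2**.5; x=np.array([-np.sin(a),np.cos(a),0]); return np.c_[x,np.cross(z,x),z]
E
python3 - <<'E'
from h import *
s=ctrl.observe()
for phi in (0,15): print(phi,np.degrees(Rn.from_matrix(s['tool_rot'].T@finR(phi)).magnitude()))
R=finR(15); T=np.array([.577,.2418,.062+.05]); pt=T-R@TIP; print(pt)
p,RR=plan(pt,R,12,1)
for f in np.linspace(0,1,5):
    w=Rn.from_matrix(s['tool_rot'].T@R).as_rotvec(); q=s['tcp_pos']+(pt-s['tcp_pos'])*f; print((q+s['tool_rot']@Rn.from_rotvec(w*f).as_matrix()@TIP).round(3))
E
```

```text
0 82.58365027698522
15 96.12627341431728
[0.5391 0.2316 0.246 ]
[[1,0.0063,-0.0097,-0.0081,0.232,0.357,-0.679],[1,0.0078,-0.0092,-0.0072,0.232,0.357,-0.678],[1,0.0093,-0.0085,-0.0064,0.231,0.357,-0.679],[1,0.0107,-0.0075,-0.0054,0.232,0.357,-0.678],[1,0.0117,-0.0063,-0.0044,0.232,0.357,-0.679],[1,0.0127,-0.0051,-0.0035,0.232,0.358,-0.678],[1,0.0134,-0.0036,-0.0024,0.232,0.357,-0.679],[1,0.0139,-0.0022,-0.0015,0.231,0.357,-0.678],[1,0.0141,-0.0005,-0.0005,0.232,0.357,-0.679],[1,0.014,0.0012,0.0003,0.232,0.357,-0.679]]
[[1,0.0138,0.0029,0.0011,0.232,0.357,-0.678],[1,0.0132,0.0045,0.0018,0.232,0.357,-0.679]]
[0.592 0.049 0.105]
[0.595 0.105 0.107]
[0.592 0.157 0.109]
[0.585 0.203 0.11 ]
[0.577 0.242 0.112]
```

Emit:
move_arm(series=[[[1,0.0115,0.0115,-0.0115,0,0,0],[1,0.0115,0.0115,-0.0115,0,0,0],[1,0.0065,-0.0095,-0.008,0.232,0.357,-0.679],[1,0.008,-0.009,-0.007,0.232,0.357,-0.679],[1,0.0095,-0.0085,-0.0065,0.232,0.357,-0.679],[1,0.0105,-0.0075,-0.0055,0.232,0.357,-0.679],[1,0.0115,-0.0065,-0.0045,0.232,0.357,-0.679],[1,0.0125,-0.005,-0.0035,0.232,0.357,-0.679]]])

```text
time_s: 19.5
tcp_pos: [0.5253, 0.1511, 0.2665]
tool_rot: [[0.456, 0.421, 0.784], [0.838, -0.501, -0.218], [0.301, 0.756, -0.581]]
force: [0.1, -0.3, -1.3]
grip_width: 0.0091
```

Emit:
move_arm(series=[[[1,0.0135,-0.0035,-0.0025,0.232,0.357,-0.679],[1,0.014,-0.002,-0.0015,0.232,0.357,-0.679],[1,0.014,-0.0005,-0.0005,0.232,0.357,-0.679],[1,0.014,0.001,0.0005,0.232,0.357,-0.679],[1,0.014,0.003,0.001,0.232,0.357,-0.679],[1,0.013,0.0045,0.002,0.232,0.357,-0.679],[1,0,0,0,0,0,0],[1,0,0,0,0,0,0]]])

```text
time_s: 20.5
tcp_pos: [0.5419, 0.231, 0.2821]
tool_rot: [[-0.243, 0.687, 0.684], [0.97, 0.171, 0.174], [0.002, 0.706, -0.708]]
force: [0.3, 0.5, -0.5]
grip_width: 0.0094
```

```bash
python3 - <<'E'
from h import *
c=snap('wrist','w17.png'); snap('top','t17.png')
s=ctrl.observe(); R=s['tool_rot'];p=s['tcp_pos']; print(s['time_s'],p,R,s['force'],s['grip_width'],s['joint_pos'])
print('tip',p+R@TIP,'u',R@UT)
print([(np.round(x['at'],4).tolist(),round(x['score'],2)) for x in ctrl.tip_of('wrist','punch_tip')[:2]])
print([(np.round(x['at'],4).tolist(),round(x['score'],2)) for x in ctrl.tip_of('wrist','plate_mark')[:2]])
E
```

```text
20.6 [0.5417 0.2313 0.2821] [[-0.2454  0.6869  0.6841]
 [ 0.9694  0.1728  0.1743]
 [ 0.0016  0.7059 -0.7083]] [-0.2883  0.7691 -0.7657] 0.009046674725464096 [-1.8302 -0.2386  1.1686  2.1425  1.029   0.5347  0.4633]
tip [0.5795 0.2411 0.148 ] u [ 0.002  -0.0011  0.9998]
[([0.5779, 0.2432, 0.1497], 0.77)]
[]
```

View pics/w17.png

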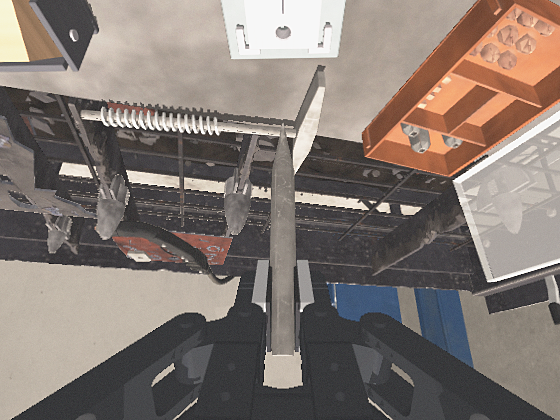

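View pics/t17.png

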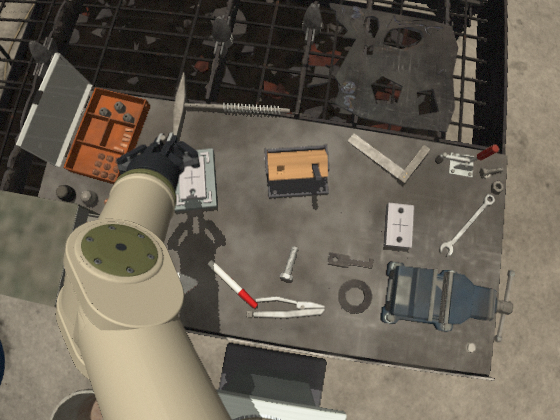

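```bash
python3 - <<'E'
from h import *
R=finR(-12); T=np.array([.577,.2418,.13]); pt=T-R@TIP; print(pt)
plan(pt,R,5,1)
E
```

```text
[0.5386 0.25   0.264 ]
[[1,0.0037,-0.0024,0.0028,-0.002,-0.372,0.371],[1,0.0038,-0.0026,0.0026,-0.002,-0.373,0.371],[1,0.0037,-0.0028,0.0023,-0.002,-0.372,0.371],[1,0.0037,-0.0031,0.002,-0.002,-0.372,0.371],[1,0.0036,-0.0034,0.0019,-0.002,-0.372,0.37]]
```

Emit:
move_arm(series=[[[1,0.0037,-0.0025,0.0028,0,-0.372,0.371],[1,0.0037,-0.0026,0.0026,0,-0.372,0.371],[1,0.0037,-0.0028,0.0023,0,-0.372,0.371],[1,0.0037,-0.0031,0.002,0,-0.372,0.371],[1,0.0037,-0.0034,0.002,0,-0.372,0.371],[1,0,0,0,0,0,0],[1,0,0,0,0,0,0]]])

```text
time_s: 21.58
tcp_pos: [0.5391, 0.2494, 0.2642]
tool_rot: [[0.206, 0.693, 0.691], [0.979, -0.145, -0.146], [-0.001, 0.706, -0.708]]
force: [-0.8, -1.2, -0.3]
grip_width: 0.0096
```

```bash
python3 - <<'E'
from h import *
s=ctrl.observe(); R=s['tool_rot'];p=s['tcp_pos']; print(s['time_s'],p,R,s['force'],s['grip_width'],s['joint_pos'])
print('tip',p+R@TIP,'u',R@UT)
R1=finR(-12); T=np.array([.577,.2418,.085]); pt=T-R1@TIP; print(pt)
plan(pt,R1,3,1)
E
```

```text
21.575 [0.5391 0.2494 0.2642] [[ 0.2059  0.6928  0.6911]
 [ 0.9786 -0.1453 -0.146 ]
 [-0.0008  0.7063 -0.7079]] [-0.7673 -1.1831 -0.3478] 0.009605309313451535 [-1.8168  0.1962  1.1565  2.0329  0.7398  0.6488  0.1339]
tip [0.5774 0.2412 0.1302] u [0.0012 0.0005 0.9998]
[0.5386 0.25   0.219 ]
[[1,0.0002,-0.0108,0.0105,-0.002,-0.002,0.004],[1,0.0001,-0.0108,0.0106,-0.002,-0.001,0.003],[1,0.0002,-0.0108,0.0105,-0.002,-0.002,0.004]]
```

q2 is back to a comfortable 0.20. Descend with a stop to check.

Emit:
move_arm(series=[[[1,0,-0.0108,0.0105,0,0,0],[1,0,-0.0108,0.0105,0,0,0],[1,0,-0.0108,0.0105,0,0,0],[1,0,0,0,0,0,0],[1,0,0,0,0,0,0]]])

```text
time_s: 22.2
tcp_pos: [0.5386, 0.2499, 0.2199]
tool_rot: [[0.207, 0.693, 0.691], [0.978, -0.147, -0.145], [0.001, 0.706, -0.708]]
force: [-1.5, 0.3, -0.1]
grip_width: 0.0092
```

```bash
python3 - <<'E'
from h import *
c=snap('wrist','w18.png'); t=snap('top','t18.png'); sc=snap('scene','s18.png')
s=ctrl.observe(); R=s['tool_rot'];p=s['tcp_pos']; print(s['time_s'],p,R,s['force'],s['grip_width'],s['joint_pos'])
print('tip',p+R@TIP,'u',R@UT)
for n in ('wrist','top','scene'):
  for q in ('punch_tip','plate_mark','punch_mid'): print(n,q,[(np.round(x['at'],4).tolist(),round(x['score'],2)) for x in ctrl.tip_of(n,q)[:2]])
  X=np.array([p+R@TIP,p+R@(TIP+.118*UT),[.577,.2418,.032]]); print(proj({'wrist':c,'top':t,'scene':sc}[n],X))
cv2.imwrite('pics/z18t.png',cv2.resize(t['pixels'][130:230,130:250,::-1],None,fx=6,fy=6,interpolation=cv2.INTER_CUBIC))
cv2.imwrite('pics/z18s.png',cv2.resize(sc['pixels'][100:240,140:300,::-1],None,fx=4,fy=4,interpolation=cv2.INTER_CUBIC))
E
```

```text
22.35 [0.5385 0.2504 0.2198] [[ 0.2063  0.6926  0.6912]
 [ 0.9785 -0.1469 -0.1448]
 [ 0.0012  0.7062 -0.708 ]] [ 0.246  -0.2808 -0.3065] 0.009227135107393097 [-1.7484  0.3084  1.1167  2.0777  0.698   0.5225  0.0966]
tip [0.5768 0.2425 0.0858] u [ 0.001  -0.0015  0.9998]
wrist punch_tip [([0.5738, 0.2447, 0.0818], 0.73), ([0.5788, 0.2403, 0.1488], 0.65)]
wrist plate_mark [([0.5785, 0.2369, 0.0331], 0.65)]
wrist punch_mid [([0.5772, 0.2431, 0.151], 0.71)]
[[281.9187 123.3162]
 [281.8788 357.1796]
 [280.7931  56.7895]]
top punch_tip []
top plate_mark [([0.582, 0.2384, 0.0286], 0.83)]
top punch_mid [([0.6277, 0.0181, -0.0067], 0.37)]
[[184.769  169.7291]
 [170.1124 150.6169]
 [190.6574 176.849 ]]
scene punch_tip [([0.5763, 0.2444, 0.0835], 0.52)]
scene plate_mark [([0.5771, 0.2388, 0.0338], 0.69)]
scene punch_mid [([0.573, 0.2421, 0.1477], 0.48), ([0.5772, 0.2384, 0.018], 0.17)]
[[213.8808 171.9489]
 [211.051  121.1673]
 [215.4647 193.5324]]
```

View pics/w18.png

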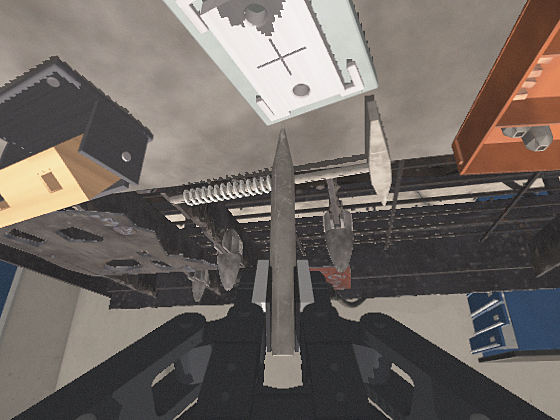

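View pics/z18t.png

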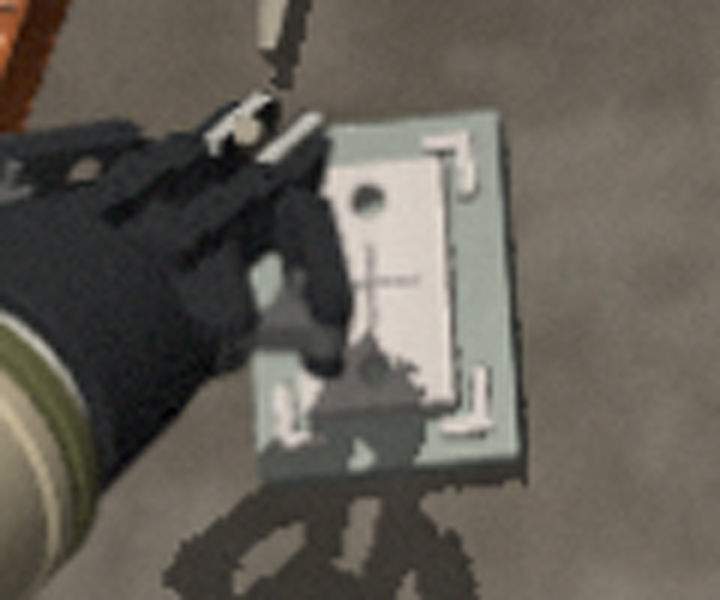

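View pics/z18s.png

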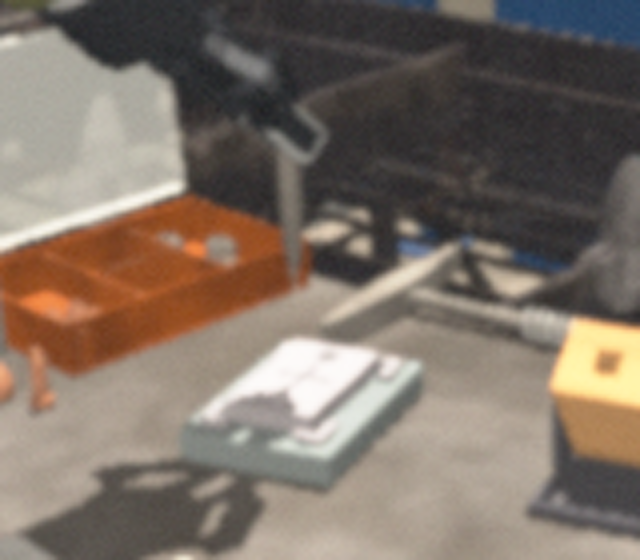

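```bash
python3 - <<'E'
from h import *
s=ctrl.observe(); R=s['tool_rot'];p=s['tcp_pos']
w=ctrl.capture('wrist');t=ctrl.capture('top')
print('cross w',onz(w,[(283,57.5)],.032),'t',onz(t,[(191.1,176.4)],.032))
cv2.imwrite('pics/z18w.png',cv2.resize(w['pixels'][30:150,230:340,::-1],None,fx=5,fy=5,interpolation=cv2.INTER_CUBIC))
X=p+R@TIP
for d in (-.003,0,.003): print(d,proj(w,X+[0,0,d])[0],proj(w,X+[d,0,0])[0],proj(w,X+[0,d,0])[0])
E
```

```text
cross w [[0.5768 0.2434 0.032 ]] t [[0.5781 0.2411 0.032 ]]
-0.003 [280.9068 119.3847] [279.7332 119.9452] [275.5629 124.3602]
0 [280.8987 123.5995] [280.8987 123.5995] [280.8987 123.5995]
0.003 [280.8904 127.8781] [282.0325 127.1548] [286.2657 122.8357]
```

View pics/z18w.png

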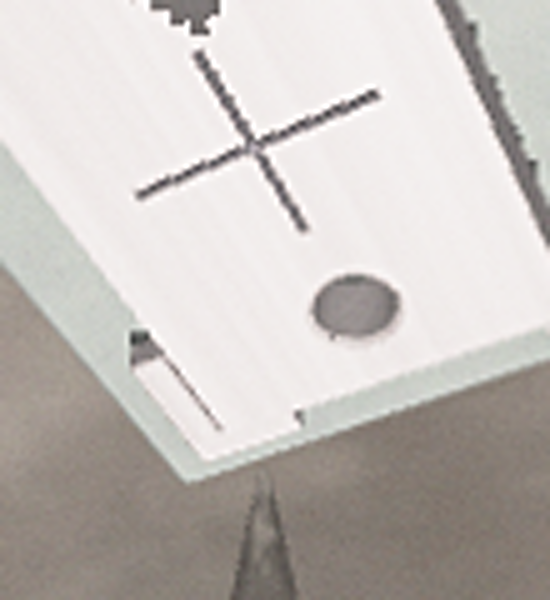

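```bash
python3 - <<'E'
from h import *
s=ctrl.observe(); R=s['tool_rot'];p=s['tcp_pos']
w=ctrl.capture('wrist'); s=ctrl.observe()
print('tip',p+R@TIP,'tcp',p, s['tcp_pos'],'cross',onz(w,[(280.2,59)],.032),proj(w,[.577,.2418,.032]))
d=np.array([.5772,.2418,.062])-(p+R@TIP); print(d, R.T@d)
E
```

```text
tip [0.5765 0.2422 0.085 ] tcp [0.5383 0.2503 0.2191] [0.5383 0.2502 0.2191] cross [[0.5776 0.2414 0.032 ]] [[280.6463  58.1509]]
[ 0.0007 -0.0004 -0.023 ] [-0.0002 -0.0157  0.0168]
```

Emit:
move_arm(series=[[[1,-0.0005,-0.006,0.0065,0,0,0],[1,0,-0.006,0.0065,0,0,0],[1,0,-0.0037,0.004,0,0,0],[1,0,0,0,0,0,0],[1,0,0,0,0,0,0],[1,0,0,0,0,0,0],[1,0,0,0,0,0,0],[1,0,0,0,0,0,0]]])

```text
time_s: 23.95
tcp_pos: [0.5391, 0.2497, 0.1961]
tool_rot: [[0.206, 0.693, 0.691], [0.978, -0.146, -0.146], [0.0, 0.706, -0.708]]
force: [-0.6, -0.3, -0.3]
grip_width: 0.0094
```

```bash
python3 - <<'E'
from h import *
c=snap('wrist','w19.png'); t=snap('top','t19.png'); sc=snap('scene','s19.png')
s=ctrl.observe(); R=s['tool_rot'];p=s['tcp_pos']; print(s['time_s'],p,s['force'],s['grip_width'],s['joint_pos'])
print('tip',p+R@TIP,'u',R@UT)
X=np.array([p+R@TIP,p+R@(TIP+.118*UT),[.5772,.2416,.032]]); 
for k in (c,t,sc): print(proj(k,X))
for n in ('wrist','scene','top'):
  for q in ('punch_tip','plate_mark','punch_mid'): print(n,q,[(np.round(x['at'],4).tolist(),round(x['score'],2)) for x in ctrl.tip_of(n,q)[:2]])
cv2.imwrite('pics/z19s.png',cv2.resize(sc['pixels'][100:240,140:300,::-1],None,fx=4,fy=4,interpolation=cv2.INTER_CUBIC))
E
```

```text
24.1 [0.5391 0.2496 0.196 ] [-0.2807  0.2681 -0.5243] 0.00888868907220574 [-1.7118  0.3686  1.0925  2.0972  0.6821  0.4583  0.0735]
tip [0.5773 0.2416 0.0619] u [ 0.0014 -0.0002  0.9998]
[[280.7752 123.4844]
 [280.4346 357.1658]
 [280.8868  83.9862]]
[[187.7912 172.8583]
 [173.904  154.7068]
 [190.7677 176.7741]]
[[214.901  181.6383]
 [212.0705 131.8136]
 [215.5872 193.524 ]]
wrist punch_tip [([0.5754, 0.2411, 0.0588], 0.56)]
wrist plate_mark [([0.5772, 0.2377, 0.0338], 0.65)]
wrist punch_mid [([0.5797, 0.238, 0.1226], 0.87)]
scene punch_tip [([0.5783, 0.2416, 0.059], 0.67)]
scene plate_mark [([0.5763, 0.2424, 0.031], 0.62), ([0.5769, 0.2392, 0.0193], 0.17)]
scene punch_mid [([0.5767, 0.2392, 0.1256], 0.5)]
top punch_tip []
top plate_mark [([0.5782, 0.2412, 0.0338], 0.7)]
top punch_mid [([0.5517, -0.2147, 0.0085], 0.33)]
```

View pics/w19.png

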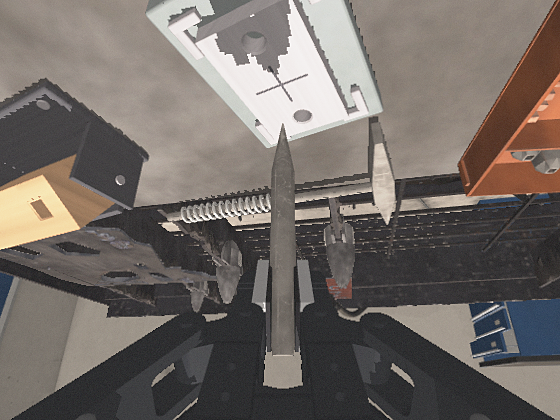

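View pics/z19s.png

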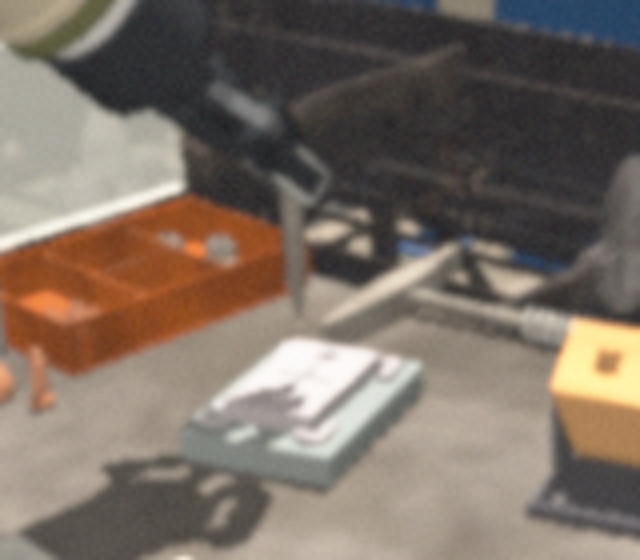

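View pics/t19.png

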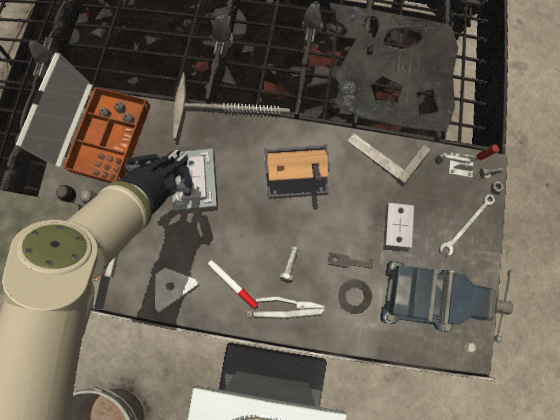

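```bash
python3 - <<'E'
from cell import ctrl
print(ctrl.job_done())
E
```

```text
the job is handed in; nothing more can be done
None
```

The job is handed in at about 24 s of the 58 s allowed. No verdict was reported.

- **Plate:** I took only the top plate. The wrist force on lifting matched a single plate (about 4.5 N), and the other two plates stayed put in the later pictures. It lies flat between the corner stops of the marking block, and I let go of it.
- **Punch:** I drew it out of the left bore; the chisel is still in the right one. It is held upright within about 0.1°, with the gripper tilted 45° to the side so its body does not cover the punch head.
- **Last checks:** The worked-out point position is (0.577, 0.242, 0.062) m, and the cross measures (0.577, 0.242, 0.032) m. So the point is about 30 mm above the plate and within about 1 mm of the cross sideways. The punch is still gripped and there are no contact forces.

Some checks disagreed:
- **Point height:** The networks put the point about 3 mm lower (z of 0.059 m). My own reading in the blurred scene picture suggested it might be a few millimetres higher.
- **Cross position:** One wrist-camera reading put the cross about 4 mm off in y.
- **Gripper opening:** It reads about 9 mm on the 12 mm punch, and read about 53 mm on the 55 mm plate. I took this as a reading offset.
- **Joint 2:** Earlier in the move it came close to its lower limit (-0.239 against -0.25). I turned the wrist to bring it back before lowering the punch.

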